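# Open the coffee jar in its caddy and hold the lid over it

### The arm

A 6-joint arm with a two-finger parallel gripper is mounted at the origin on a cart in front of the work surface, level with it; the furniture and walls round the work are solid. World frame = base frame: x ahead of the robot, y to its left, z up, the work surface at z = 0. Lengths are in m, angles in rad, forces in N, time in s.
With the tool pointing down it reaches from about 0.35 to 0.85 m from the base axis. Payload 8.1 kg.
Tool frame: the origin (TCP) lies at the very end of the fingers, on their centre line; the grasp point (between the pads) lies 19 mm behind it; z points along the fingers, y is the line along which they close (so a half turn about z gives the same grasp; the last joint's range is limited). The gripper opens to 93 mm and grips with 3 to 60 N. Pads are 15 mm wide; open, the fingers measure 128 mm over their backs; the gripper's body (75 mm by 188 mm) begins 65 mm behind the grasp point.
Start: joints at [-1.248, 0.13, 1.488, -0, 1.523, -0.085], TCP at [0.238, -0.551, 0.219] pointing down, gripper open.
Joint ranges: [-2.96, 2.96], [-0.89, 2.26], [0.02, 2.5], [-1.34, 4.48], [0, 2.73], [-2.66, 2.66]. Speed limits (rad/s): [2.39, 2.39, 2.79, 3.14, 3.14, 3.14].

### API

Orientations are given as a rotation vector (axis times angle).
In Python, from plant import monitor, eyes, ticket gives the robot as it stands.
- The arm moves only by the tool arm_command, never from a script. Its argument "deltas" is a list that holds one entry, the list of rows, each a list of 6 numbers: the shift along the world's x, y, z in cm, then the turn, a rotation vector about the world's x, y, z in degrees. In form: [[[tx, ty, tz, rx, ry, rz], ...]]. A call has 1 to 12 rows; each row shifts and turns the commanded pose from where the row before left it; what a row does not reach is not made up. A row lasts 1/12 s, in which the tool goes at most 41.7 mm and 7.16 degrees, less where a joint would pass 70% of its speed; a pose out of reach is approached as far as the arm can. A call is refused whole if a number of a shift passes 4.17 or a number of a turn 7.16, either way. A call with a gripper value outside its range is refused whole. "gripper" is the opening, from -1 (shut) to 1 (fully open), set as the call begins (left out, the last holds). The fingers move at their own pace and stop on an object; "squeeze" is the grip in N (left out, the last holds). Time passes only in rows, so rows that do not move let the fingers close. It gives the time, the measured TCP pose, the force, the opening and the grip force at its end, in the units of the state.
- monitor.read_state(): the state, without advancing time (a new reading comes with each control period).
- eyes.read_camera(name): name is "scene" or "top" or "wrist"; returns the picture (384x512x3 uint8, blue, green, red); there is no depth.
- eyes.camera_model(name): a dict with "fx", "fy", "cx", "cy" (pixels), "rvec" (rotation vector, rad) and "tvec" (3), from world to camera coordinates, as OpenCV has them. Camera axes: x right, y down, z forward; pixel columns grow to the right and rows downward; lengths in m; the calibration is good to about 2 mm. The wrist camera is an equidistant fisheye: a pixel r from the principal point sees the ray r / f radians off the axis. A picture is of the moment at which its call begins: read the wrist's pose just before it. camera_model takes no time and is no camera call; for the wrist camera it gives the pose at the moment of the call.
- ticket.close_job(): hands the job in; it is judged then, once.
The state is a dict: "t": time; "q": joint angles; "dq": joint speeds; "joint_torque": joint torques, N m; "tool_pos": TCP position; "orientation": TCP orientation; "force": force on the tool from outside, world axes, zero at the start; "wrist_torque": the same for the moment, N m; "opening": finger opening in m; "gripper_force": force on a finger pad.
Only numpy, scipy, OpenCV 4.12 (cv2) and the standard library are available. Lean on these libraries where they do the work, as an engineer would, in place of code of your own. Each camera call takes 0.05 s, during which the arm holds its last target. There are 200 camera calls.

### The job

Get the coffee corner ready for the break: first stand the white stirring spoon handle-down in the steel tube of the wooden caddy. Then set the closed coffee jar right down into the caddy's square well, which keeps it from turning, unscrew its tight lid anticlockwise there until the threads let go, and lift it straight off without pulling the jar out of the well. Finish still holding the lid level, a few centimetres above the open jar, and leave the other things on the table where they are.

Things in the scene. Friction and masses are not known exactly. Their poses are not given: they have to be found in the camera images.
- caddy: Low light-wood coffee caddy, base plate 92 x 236 mm, 6 mm thick, fixed to the table. Origin: centre of its underside; y along its long side (to the robot's left at yaw 0; yaw up to 0.2 rad either way), x across it, away from the robot. Square jar well at its right end (-y), two milk portions in the low middle bay, steel spoon tube at its left end (+y).
- jar_well (a point): Centre of the well's floor, 6 mm above the table, 62 mm to the -y side of the caddy's origin; axes as the caddy's. The well is 64 x 64 mm inside, sides along the caddy's x and y; its 5 mm walls rise 42 mm above its floor. The 58 mm jar goes in with 3 mm to spare on each side, faces parallel to the walls, any of four ways round.
- spoon_tube (a point): Centre of the inner floor of the round upright steel tube (9 mm above the table; 66 mm to the +y side of the caddy's origin). Inner diameter 37 mm at the floor and 39 mm at the mouth, outer 45 mm; the mouth is 80 mm above the table.
- jar: Square glass jar full of brown coffee, with a cream paper band, 0.28 to 0.46 kg, loose. Body 58 x 58 mm, 76 mm tall; round neck, rim 106 mm above its underside; 111 mm tall with lid. Origin: centre of its underside; x, y square to its faces. It can be carried by its closed lid: a straight pull lifts the whole jar. On the bare table it turns with the lid; in the well it turns only about 0.1 rad.
- jar_lid: Black ribbed screw lid, 55 mm across, 22 mm tall, 30 g. Origin: centre of its lower edge, 89 mm above the jar's underside when tight. It takes about 0.3 N m to turn (grip 30 N). Turned anticlockwise (from above) it is free after 0.8 to 1.0 rad and a sprung liner lifts it 3 mm; at about 1.6 rad it meets a stop. Turn it 1.2 to 1.3 rad, then lift straight: its edge passes the rim 17 mm higher.
- spoon: White plastic stirring spoon, 140 x 24 x 11 mm, 12 g, lying, handle roughly to the robot's right. Origin: middle, at its underside; y from bowl (-y) to handle tip (+y), z up. Near y = -5 mm it is about 19 mm wide, widest 5 mm above the table; 9 mm at the tip. Taken there tilted 45 degrees, gripper leaning over the bowl, then rolled half a turn about the tool axis, it is upright, handle down.
- spoon_tip (a point): End of the spoon's handle, 70 mm from its origin along +y.
- tea_tin: Red tea tin, 94 x 126 x 45 mm, a bystander in front of the caddy.
- stapler: Blue desk stapler, 26 x 121 x 46 mm, a bystander at the right.
- coffee_bottle: Black coffee bottle, full, 68 mm across and 240 mm tall, a bystander behind on the left.

How it is judged:
On the way, in this order (a step that is already met when the one before it is completed fails the run):
1. the spoon stands handle-down in the tube, let go (horizontal distance between spoon_tip and spoon_tube below 0.022 m and z of spoon_tip in the frame of spoon_tube below 0.02 m and height (world z) of spoon above 0.05 m and contact force between the fingers and spoon below 0.1 N), for 0.2 s.
2. the jar stands in the well with its lid still on (horizontal distance between jar and jar_well below 0.008 m and z of jar in the frame of jar_well below 0.006 m and angle between jar's own z axis and vertical below 0.1 rad and z of jar_lid in the frame of jar below 0.095 m), for 0.2 s.
3. the lid is free of the threads and off, the jar still in the well (z of jar_lid in the frame of jar above 0.102 m and z of jar in the frame of jar_well below 0.01 m), for 0.2 s.
At the end, for the whole second after the job is handed in: Lid gripped, level within 0.2 rad, within 25 mm of the jar's axis, its edge 2 to 54 mm over the rim, clear of the jar; jar upright at the bottom of the well (8 mm sideways, 6 mm up); spoon in the tube handle-down (tip within 20 mm of its floor), untouched (all of step 1 and z of jar_lid in the frame of jar between 0.108 and 0.16 m and horizontal distance between jar_lid and jar below 0.025 m and angle between jar_lid's own z axis and vertical below 0.2 rad and contact force between the fingers and jar_lid above 1 N and contact force between jar and jar_lid below 0.1 N and horizontal distance between jar and jar_well below 0.008 m and z of jar in the frame of jar_well below 0.006 m and angle between jar's own z axis and vertical below 0.1 rad and contact force between the arm and spoon below 0.1 N); the arm keeps its last pose, push and grip.
It fails at once if the jar is tipped over (angle between jar's own z axis and vertical above 0.6 rad).
It fails at once if the tea tin is pushed away (distance of tea_tin from where it was at the start of the episode above 0.03 m).
It fails at once if the stapler is pushed away (distance of stapler from where it was at the start of the episode above 0.03 m).
It fails at once if the coffee bottle is pushed away or knocked over (distance of coffee_bottle from where it was at the start of the episode above 0.03 m).
It also fails if it takes over 67 s, if anything falls off the work surface, if the arm or the gripper's body presses on something with over 40 N, if the wrist force passes 120 N, or if a joint passes its speed limit or range.

## Working session

There is one attempt and no reset: what is moved stays moved. The work goes in short steps, Python scripts to look and compute and a tool call to move; the robot and the scene stay as the last step left them, time stands still between calls to the robot, and variables do not carry over. Pictures are saved under pics/ and viewed, at most 10 in all, crops included, and the job is handed in when it is done.

Besides the shell and the picture viewer there is one more tool, called after "Request:" by a JSON object that holds its "name" and its "arguments". arm_command: Moves the arm, as the interface text tells. Its arguments: {"type":"object","properties":{"deltas":{"type":"array"},"gripper":{"type":"number"},"squeeze":{"type":"number"}},"required":["deltas"]}

```bash
mkdir -p pics; ls
python3 - <<'E'
from plant import monitor, eyes
import cv2,numpy as np
print(monitor.read_state())
ims=[]
for n in("scene","top"):
    m=eyes.camera_model(n);print(n,m)
    im=eyes.read_camera(n);cv2.imwrite(f"pics/{n}0.png",im)
    cv2.imwrite(f"pics/{n}0v.png",cv2.resize(im,(800,600),interpolation=cv2.INTER_CUBIC))
E
```

```text
pics
{'t': 0.0, 'q': array([-1.24836683e+00,  1.31179244e-01,  1.48925006e+00, -1.60690364e-06,
        1.52298428e+00, -8.54123161e-02]), 'dq': array([-4.05886586e-04,  1.60663462e-03,  6.09621826e-04, -3.78546235e-05,
       -2.23294365e-03, -7.83742062e-04]), 'joint_torque': array([-2.83526235e-03, -5.59847867e+01, -4.91760635e+01,  7.65374489e-02,
        3.55943351e-02, -1.07269350e-04]), 'tool_pos': array([ 0.23781413, -0.55025343,  0.21759269]), 'orientation': array([-3.07472857e+00, -6.35839618e-01,  3.40484503e-04]), 'force': array([0.05312739, 0.81395778, 0.28373367]), 'wrist_torque': array([ 0.00956903, -0.02844396,  0.03540706]), 'gripper_force': 0.0, 'opening': 0.09243372065171805}
scene {'fx': 356.9104374876263, 'fy': 356.9104374876263, 'cx': 252.8649538420194, 'cy': 189.55993543524767, 'rvec': array([ 1.20872376, -2.36647985,  0.94988562]), 'tvec': array([0.34705105, 0.37730344, 0.87659399])}
top {'fx': 398.14138502217656, 'fy': 398.14138502217656, 'cx': 262.0146976172101, 'cy': 186.0685764950524, 'rvec': array([ 2.21546158, -2.15962558,  0.04826832]), 'tvec': array([0.05404933, 0.54054906, 1.36749304])}
```

View pics/scene0v.png

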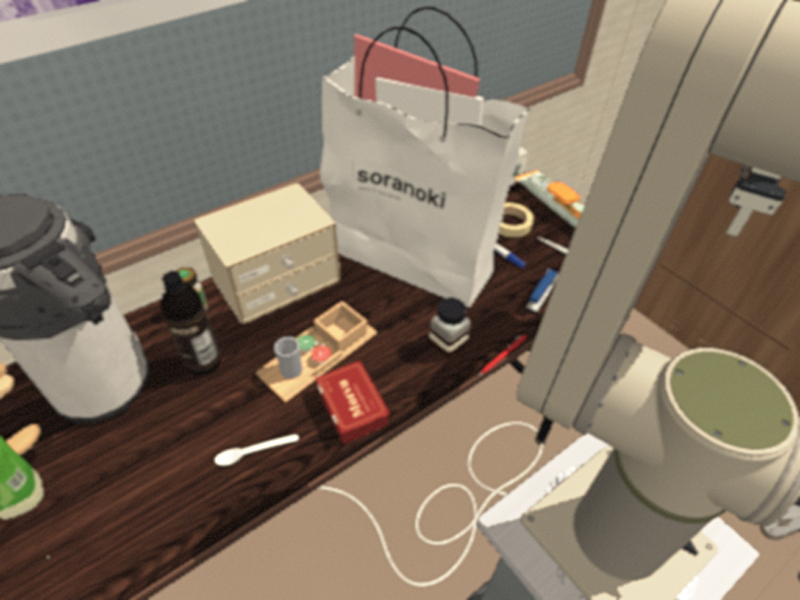

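View pics/top0v.png

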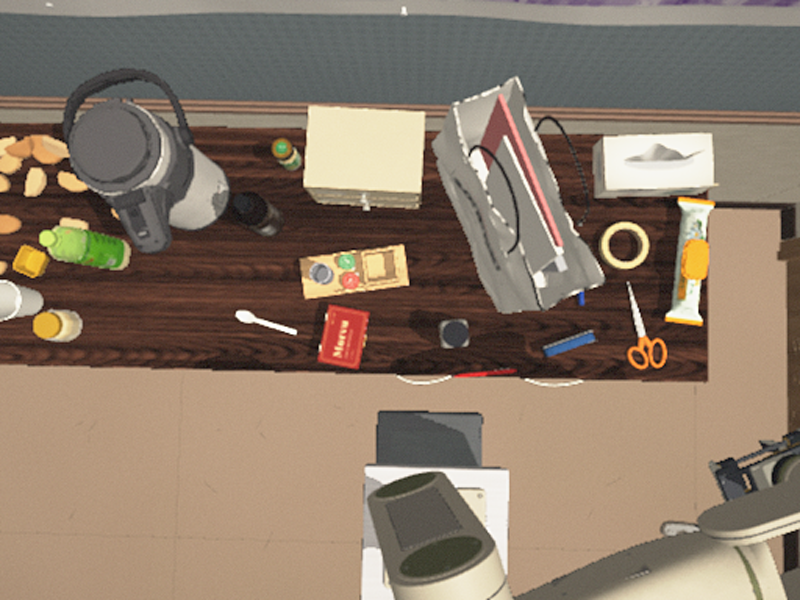

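The pictures show (in the 800x600 views) the spoon at top (265,322), bowl left and handle right. The caddy is at (355,271) with its tube at (320,272) and well at (382,265). The jar is at (455,333), the tin at (343,337), and the bottle at (255,212).

```bash
cat > h.py <<'E'
import numpy as np,cv2
from scipy.spatial.transform import Rotation as R
from plant import monitor,eyes
def ray(m,uv,fish=False):
    uv=np.atleast_2d(np.array(uv,float)); Rm=cv2.Rodrigues(np.array(m["rvec"]))[0]; c=-Rm.T@m["tvec"]
    x=(uv[:,0]-m["cx"])/m["fx"]; y=(uv[:,1]-m["cy"])/m["fy"]
    if fish:
        r=np.hypot(x,y)+1e-12; d=np.c_[x/r*np.sin(r),y/r*np.sin(r),np.cos(r)]
    else: d=np.c_[x,y,np.ones_like(x)]
    return c,d@Rm
def plane(m,uv,z,fish=False):
    c,d=ray(m,uv,fish); return c+d*((z-c[2])/d[:,2])[:,None]
def proj(m,P,fish=False):
    Rm=cv2.Rodrigues(np.array(m["rvec"]))[0]; p=np.atleast_2d(P)@Rm.T+m["tvec"]
    if fish:
        a=np.arctan2(np.hypot(p[:,0],p[:,1]),p[:,2])/(np.hypot(p[:,0],p[:,1])+1e-12); x,y=p[:,0]*a,p[:,1]*a
    else: x,y=p[:,0]/p[:,2],p[:,1]/p[:,2]
    return np.c_[m["fx"]*x+m["cx"],m["fy"]*y+m["cy"]]
def blob(mask,box):
    u0,v0,u1,v1=box; k=np.zeros(mask.shape,np.uint8); k[v0:v1,u0:u1]=mask[v0:v1,u0:u1]
    n,l,s,c=cv2.connectedComponentsWithStats(k); i=1+s[1:,4].argmax(); return (l==i).astype(np.uint8)
def pts(b): v,u=np.nonzero(b); return np.c_[u,v].astype(float)
def spoonpose(P):  # plane points -> ends, axis
    c=P[:,:2].mean(0); w,V=np.linalg.eigh(np.cov((P[:,:2]-c).T)); a=V[:,1]; n=V[:,0]
    s=(P[:,:2]-c)@a; t=(P[:,:2]-c)@n
    e=np.array([s.min(),s.max()]); 
    if abs(t[s<e[0]+.03]).max()>abs(t[s>e[1]-.03]).max(): pass
    else: a=-a; e=-e[::-1]
    return c+a*e.mean(),a,e[1]-e[0]
E
python3 - <<'E'
from h import *
T=cv2.imread("pics/top0.png");S=cv2.imread("pics/scene0.png")
mt,ms=eyes.camera_model("top"),eyes.camera_model("scene")
for im,m,box in((T,mt,(145,190,195,220)),(S,ms,(130,270,200,305))):
    b=blob((im.min(2)>110).astype(np.uint8),box); o,a,L=spoonpose(plane(m,pts(b),.005)); print("spoon",o,np.degrees(np.arctan2(a[1],a[0])),L,b.sum())
hsv=cv2.cvtColor(T,cv2.COLOR_BGR2HSV)
for n,im,m,box in(("t",T,mt,(185,150,270,195)),("s",S,ms,(160,180,250,260))):
    h=cv2.cvtColor(im,cv2.COLOR_BGR2HSV)
    k=((h[...,0]>8)&(h[...,0]<28)&(h[...,1]>60)&(h[...,2]>100)).astype(np.uint8)
    b=blob(k,box); cs=cv2.findContours(b,0,2)[0][0]; q=cv2.convexHull(cs)[:,0]
    P=plane(m,q,.006)
    r=cv2.minAreaRect(P[:,:2].astype(np.float32)*1000); print("caddy",n,r,b.sum())
cv2.imwrite("pics/z1.png",cv2.resize(np.vstack([T[140:240,140:310],S[180:280,130:300]]),None,fx=3,fy=3,interpolation=cv2.INTER_CUBIC)[:600])
hj=T[195:230,275:308]
print(hj[:,:,:].mean(2).astype(int)[::2,::2])
E
```

```text
spoon [0.46025497 0.3878857 ] -106.25439541528695 0.1435287631082522 190
spoon [0.46383738 0.38797842] -106.42280182527226 0.14349818503221803 326
caddy t ((581.0570068359375, 194.14059448242188), (96.40670013427734, 238.91998291015625), 9.220928192138672) 1485
caddy s ((594.2583618164062, 192.2877197265625), (124.34168243408203, 249.4464874267578), 9.18024730682373) 1759
[[ 49  57  55  51  54  51  52  50  50  56  57  57  53  51  55  49  54]
 [ 69  72  68  61  60  63  54  60  63  59  66  65  65  63  67  69  62]
 [ 54  57  53  57  59  60  66  61  53  53  56  62  61  68  71  73  75]
 [ 39  43  44  43  37  40  47  59  59  58  63  62  62  53  49  55  61]
 [ 42  46  45  40  49  43  41  40  46  52  54  52  51  55  57  58  57]
 [ 39  32  26  28  79 103  97  76  88  97 124 148  47  43  43  44  51]
 [ 28  31  35  67 152 127  52  58  63  63  56 138  78  35  41  40  45]
 [ 35  39  29  81 122  61  62  63  60  64  67  60  94  51  51  44  46]
 [ 44  44  40  74  94  61  59  57  62  62  64  63  52  50  56  56  48]
 [ 35  46  42  62  82  63  63  62  63  63  63  66  63  59  56  56  47]
 [ 48  49  38  81  74  66  59  64  65  63  62  63  70  48  42  33  42]
 [ 50  50  46  50 101  56  64  61  57  62  64  57 111  31  44  38  38]
 [ 55  46  44  52 120 121  58  65  65  61  59 127 147  41  40  46  48]
 [ 56  53  60  42 118 172 140  98  56  57  83 137  62  39  36  35  42]
 [ 59  40  45  42  43  43  33  34  42  44  44  49  49  50  46  50  47]
 [ 38  41  43  44  47  46  46  42  42  36  33  39  42  38  44  37  47]
 [ 38  40  37  43  38  39  37  40  41  43  46  46  40  43  37  37  39]
 [ 48  50  45  43  47  47  44  44  41  38  40  50  40  50  46  48  43]]
```

Request:
{"name": "arm_command", "arguments": {"deltas": [[[0.9,4.0,0.6,0,0,2],[0.9,4.0,0.6,0,0,2],[0.9,4.0,0.6,0,0,2],[0.9,4.0,0.6,0,0,2],[0.9,4.0,0.6,0,0,2],[0.9,4.0,0.6,0,0,2],[0.9,4.0,0.6,0,0,2],[0.9,4.0,0.6,0,0,2],[0.9,4.0,0.6,0,0,2],[0.9,4.0,0.6,0,0,2],[0.9,4.0,0.6,0,0,2],[0.9,4.0,0.6,0,0,2]]]}}

```text
t: 1.1
tool_pos: [0.3456, -0.0689, 0.2908]
orientation: [2.876, 1.263, 0.001]
force: [0.9, -0.4, 0.3]
opening: 0.0928
gripper_force: 0.0
```

Run:
```python
from h import *
s=monitor.read_state(); m=eyes.camera_model("wrist"); im=eyes.read_camera("wrist"); cv2.imwrite("pics/w1.png",im)
cv2.imwrite("pics/w1v.png",cv2.resize(im,(800,600)))
Rt=R.from_rotvec(s["orientation"]).as_matrix(); Rm=cv2.Rodrigues(m["rvec"])[0]; c=-Rm.T@m["tvec"]
print(m["fx"],m["cx"],m["cy"],"cam in tool",Rt.T@(c-s["tool_pos"]),(Rm@Rt).round(3),s["q"])
mt=eyes.camera_model("top"); print(plane(mt,[[291,213.5]],.111), plane(mt,[[.64*320,.64*305],[.64*370,.64*312],[.64*362,.64*370],[.64*318,.64*362]],.045),plane(mt,[[.64*275,.64*232]],0.0))
print(proj(m,[[.47,0,.05],[.46,.15,.0],[.58,.19,0]],True))
```

```text
297.3186396354542 251.54334995401095 188.95915422954528 cam in tool [ 0.07771201  0.00054688 -0.16601043] [[-0.001  1.     0.001]
 [-0.96  -0.001 -0.282]
 [-0.282 -0.001  0.96 ]] [-3.42593291e-01 -5.93876061e-01  1.97430335e+00  6.78354057e-05
  1.76073685e+00  4.00404189e-01]
[[ 0.4476712  -0.02885608  0.111     ]] [[0.50136378 0.26111297 0.045     ]
 [0.48893162 0.15183931 0.045     ]
 [0.36321875 0.16546117 0.045     ]
 [0.37789944 0.26127355 0.045     ]] [[0.66533799 0.37574208 0.        ]]
[[284.75946722  63.08449339]
 [209.71028696   4.62687537]
 [249.66458413 -55.31131034]]
```

View pics/w1v.png

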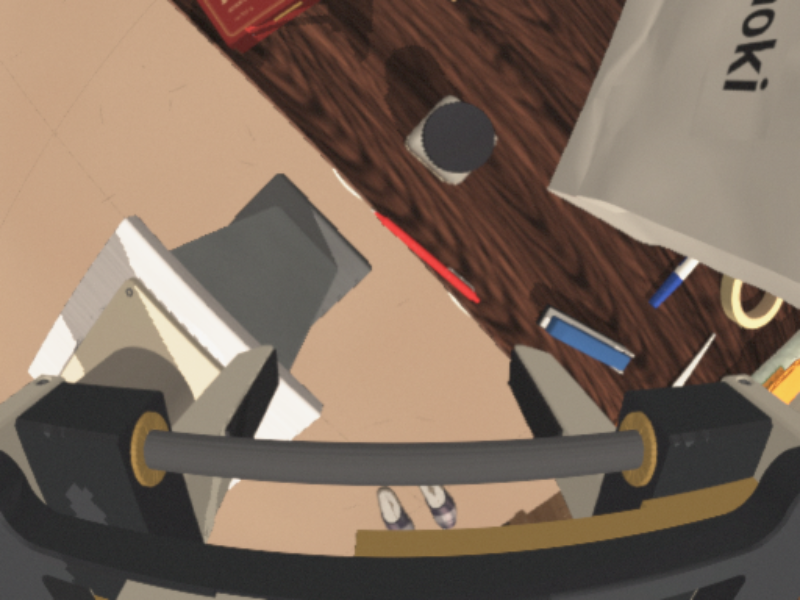

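```bash
cat >> h.py <<'E'
def Rq(q1,t,q4,q5,q6): return R.from_euler('z',q1)*R.from_euler('y',t)*R.from_euler('z',q4)*R.from_euler('y',q5)*R.from_euler('z',q6+C6)
C6=0.
def wrist(Rm,q1,t):
    M=(R.from_euler('z',q1)*R.from_euler('y',t)).inv()*Rm
    e=M.as_euler('ZYZ'); out=[]
    for f in(0,1):
        a,b,c=e if not f else (e[0]+np.pi,-e[1],e[2]+np.pi)
        c-=C6; w=lambda x:(x+np.pi)%(2*np.pi)-np.pi
        out.append(np.degrees([w(a),b,w(c)]).round())
    return out
def tilt(head,roll): # tool z 45deg down along heading(deg); roll 0: x up, 1: x down
    a=np.array([np.cos(np.radians(head)),np.sin(np.radians(head)),0]);u=np.array([0,0,1.])
    z=(a-u)/2**.5; x=(a+u)/2**.5*(1-2*roll); return R.from_matrix(np.c_[x,np.cross(z,x),z])
E
python3 - <<'E'
import h
from h import *
s=monitor.read_state(); q=s["q"]
for c in (0,np.pi/2,-np.pi/2,np.pi):
    h.C6=c; print(c,(Rq(q[0],q[1]+q[2],q[3],q[4],q[5]).inv()*R.from_rotvec(s["orientation"])).magnitude())
h.C6=min((0,np.pi/2,-np.pi/2,np.pi),key=lambda c:(setattr(h,'C6',c),(Rq(q[0],q[1]+q[2],q[3],q[4],q[5]).inv()*R.from_rotvec(s["orientation"])).magnitude())[1])
for hd,q1 in((-106,.84),(-106,.6),(-36,.5),(-36,.6),(0,.43)):
  for roll in(0,1):
    for t in(1.6,1.9): print(hd,roll,q1,t,wrist(tilt(hd,roll),q1,t))
E
```

```text
0 1.5707963267948966
1.5707963267948966 7.939959288801436e-16
-1.5707963267948966 3.1415926535897927
3.141592653589793 1.5707963267948968
-106 0 0.84 1.6 [array([ -23.,  128., -124.]), array([ 157., -128.,   56.])]
-106 0 0.84 1.9 [array([ -19.,  112., -116.]), array([ 161., -112.,   64.])]
-106 1 0.84 1.6 [array([-23., 128.,  56.]), array([ 157., -128., -124.])]
-106 1 0.84 1.9 [array([-19., 112.,  64.]), array([ 161., -112., -116.])]
-106 0 0.6 1.6 [array([ -32.,  122., -138.]), array([ 148., -122.,   42.])]
-106 0 0.6 1.9 [array([ -28.,  107., -129.]), array([ 152., -107.,   51.])]
-106 1 0.6 1.6 [array([-32., 122.,  42.]), array([ 148., -122., -138.])]
-106 1 0.6 1.9 [array([-28., 107.,  51.]), array([ 152., -107., -129.])]
-36 0 0.5 1.6 [array([-42.,  71., 163.]), array([138., -71., -17.])]
-36 0 0.5 1.9 [array([-48.,  59., 176.]), array([132., -59.,  -4.])]
-36 1 0.5 1.6 [array([-42.,  71., -17.]), array([138., -71., 163.])]
-36 1 0.5 1.9 [array([-48.,  59.,  -4.]), array([132., -59., 176.])]
-36 0 0.6 1.6 [array([-44.,  75., 167.]), array([136., -75., -13.])]
-36 0 0.6 1.9 [array([ -48.,   63., -180.]), array([132., -63.,   0.])]
-36 1 0.6 1.6 [array([-44.,  75., -13.]), array([136., -75., 167.])]
-36 1 0.6 1.9 [array([-48.,  63.,   0.]), array([ 132.,  -63., -180.])]
0 0 0.43 1.6 [array([-23.,  48., 124.]), array([157., -48., -56.])]
0 0 0.43 1.9 [array([-33.,  33., 136.]), array([147., -33., -44.])]
0 1 0.43 1.6 [array([-23.,  48., -56.]), array([157., -48., 124.])]
0 1 0.43 1.9 [array([-33.,  33., -44.]), array([147., -33., 136.])]
```

Request:
{"name": "arm_command", "arguments": {"deltas": [[[0.4,2.0,0,0,0,7.1],[0.4,2.0,0,0,0,7.1],[0.4,2.0,0,0,0,7.1],[0.4,2.0,0,0,0,7.1],[0.4,2.0,0,0,0,7.1],[0.4,2.0,0,0,0,7.1],[0.4,2.0,0,0,0,7.1],[0.4,2.0,0,0,0,7.1],[0.4,2.0,0,0,0,7.1],[0.4,2.0,0,0,0,7.1],[0.4,2.0,0,0,0,7.1],[0.4,2.0,0,0,0,7.1]]]}}

```text
t: 2.15
tool_pos: [0.394, 0.17, 0.2902]
orientation: [-1.255, -2.88, 0.001]
force: [0.2, -0.2, -0.1]
opening: 0.093
gripper_force: 0.0
```

Request:
{"name": "arm_command", "arguments": {"deltas": [[[0.5,2.0,0,0,0,7.1],[0.5,2.0,0,0,0,7.1],[0.5,2.0,0,0,0,7.1],[0.5,2.0,0,0,0,7.1],[0.5,2.0,0,0,0,7.1],[0.5,2.0,0,0,0,7.1],[0.5,2.0,0,0,0,7.1],[0.5,2.0,0,0,0,7.1],[0.5,2.0,0,0,0,7.1],[0.5,2.0,0,0,0,7.1],[0.5,2.0,0,0,0,7.1],[0.5,2.0,0,0,0,7.1]]]}}

```text
t: 3.15
tool_pos: [0.4542, 0.4098, 0.2898]
orientation: [1.025, -2.968, 0.001]
force: [-0.1, -0.0, -0.5]
opening: 0.093
gripper_force: 0.0
```

Request:
{"name": "arm_command", "arguments": {"deltas": [[[0.2,0.4,0,0,0,7.1],[0.2,0.4,0,0,0,7.1],[0.2,0.4,0,0,0,7.1],[0.2,0.4,0,0,0,7.1],[0.2,0.4,0,0,0,7.1],[0,0,0,0,0,0],[0,0,0,0,0,0],[0,0,0,0,0,0]]]}}

```text
t: 3.82
tool_pos: [0.4639, 0.4288, 0.2902]
orientation: [1.868, -2.525, 0.0]
force: [-0.6, -0.2, 0.2]
opening: 0.0929
gripper_force: 0.0
```

```bash
sed -i 's/^C6=0./C6=np.pi\/2/' h.py
python3 - <<'E'
from h import *
s=monitor.read_state(); m=eyes.camera_model("wrist"); im=eyes.read_camera("wrist"); cv2.imwrite("pics/w2.png",im)
cv2.imwrite("pics/w2v.png",cv2.resize(im,(800,600)))
print(s["t"],s["tool_pos"],np.degrees(s["q"]).round(),s["orientation"])
uv=proj(m,[[.46,.388,.005],[.443,.321,.005],[.58,.194,0]],True);print(uv)
b=(im.min(2)>110).astype(np.uint8)
u,v=uv[0].astype(int); b=blob(b,(max(0,u-90),max(0,v-110),u+90,v+110)); P=pts(b); print(P.min(0),P.max(0),len(P))
o,a,L=spoonpose(plane(m,P,.005,True)); print("spoon",o,np.degrees(np.arctan2(a[1],a[0])),L)
E
```

```text
3.8167 [0.46393729 0.42881481 0.29020213] [  38.   11.   73.   -0.   95. -125.] [ 1.86839066e+00 -2.52456554e+00  8.37620823e-05]
[[245.96499243 129.75377787]
 [243.60887406  84.37574059]
 [137.69135661  40.22773347]]
[285.  19.] [334. 194.] 3246
spoon [0.33603569 0.38508404] 85.25553514271361 0.2866338384272581
```

View pics/w2v.png

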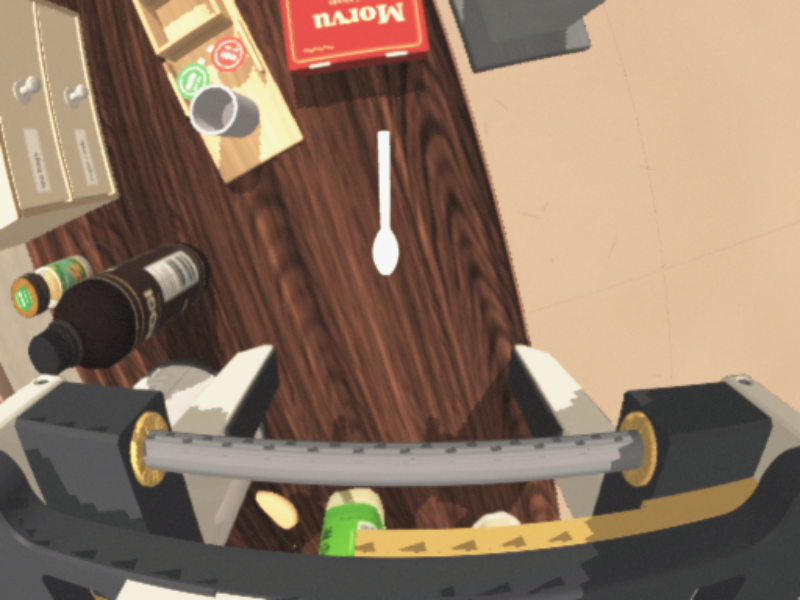

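The spoon lies at view (385,200), its tip at (384,132) and bowl end at (386,274). The tube mouth is at about (222,108), the bottle is at left, and the caddy's near end corners are at (228,183) and (302,140).

Run:
```python
from h import *
s=monitor.read_state(); m=eyes.camera_model("wrist"); im=cv2.imread("pics/w2.png")
b=blob((im.min(2)>110).astype(np.uint8),(232,75,262,185)); P=pts(b)
o,a,L=spoonpose(plane(m,P,.005,True)); print("spoon",o,np.degrees(np.arctan2(a[1],a[0])),L,o+.07*a)
print("grasp pt",o-.005*a)
h=cv2.cvtColor(im,cv2.COLOR_BGR2HSV)
k=((h[...,0]>8)&(h[...,0]<28)&(h[...,1]>60)&(h[...,2]>120)).astype(np.uint8)
k=blob(k,(80,0,200,125)); c=np.vstack(cv2.findContours(k,0,2)[0])
print("corners",plane(m,[[.64*228,.64*183],[.64*302,.64*140]],.006,True))
q=cv2.convexHull(c)[:,0]; print(plane(m,q,.006,True)[:,:2].round(4).tolist(), q.tolist())
# tube: grey low saturation mouth
g=((h[...,1]<45)&(h[...,2]>60)).astype(np.uint8); g=blob(g,(118,50,170,92)); cc=cv2.findContours(g,0,2)[0][0]; print(pts(g).min(0),pts(g).max(0))
print("mouth guess",plane(m,[[222*.64,108*.64]],.08,True))
cv2.imwrite("pics/z2.png",cv2.resize(im[0:130,60:220],(800,650))[:600])
```

```text
spoon [0.46016051 0.38785301] -106.37619941755058 0.14191601570238233 [0.44042451 0.32069283]
grasp pt [0.46157023 0.39265017]
corners [[0.60303081 0.31920851 0.006     ]
 [0.51757126 0.30470117 0.006     ]]
[[0.5412, 0.1378], [0.5101, 0.295], [0.5095, 0.3033], [0.5123, 0.3072], [0.5949, 0.3169], [0.606, 0.3179], [0.6071, 0.3158], [0.6259, 0.234], [0.6294, 0.2145], [0.6436, 0.1376], [0.652, 0.0854], [0.6526, 0.0785]] [[150, 0], [196, 82], [198, 87], [197, 90], [150, 114], [144, 117], [143, 116], [118, 73], [113, 63], [95, 26], [85, 3], [84, 0]]
[121.  53.] [164.  87.]
mouth guess [[0.56134617 0.26233983 0.08      ]]
```

View pics/z2.png

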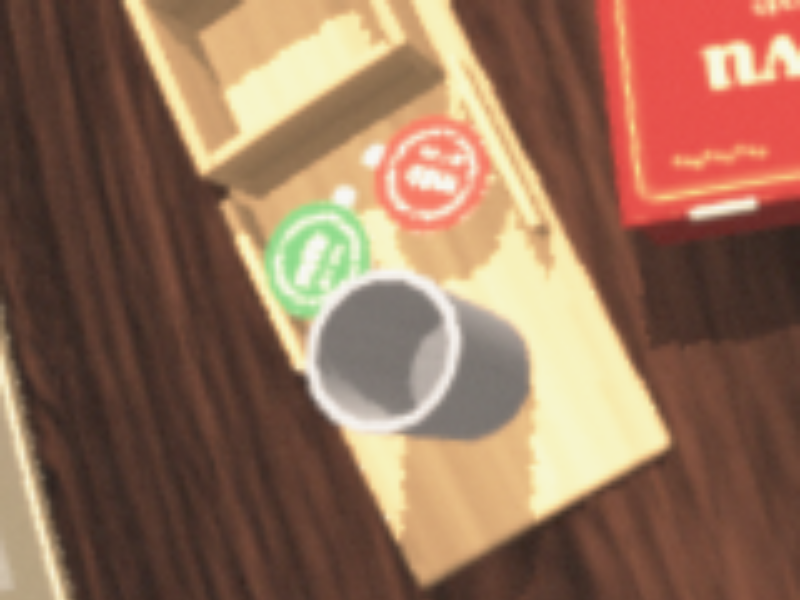

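The crop shows the tube's mouth ring at (384,351), the caddy's +y corners at (422,585) and (670,442), and the tin at right.

Run:
```python
from h import *
m=eyes.camera_model("wrist")
f=lambda p,z:plane(m,np.array(p)/5+[60,0]-.4,z,True)[:,:2]
c=f([[422,585],[670,442]],.006); t=f([[384,351]],.08)[0]; print(c,t, np.linalg.norm(c[0]-c[1]))
e=c[0]-c[1]; print(np.degrees(np.arctan2(e[1],e[0])))
for yaw in(6.5,8,9.2):
    y=np.array([-np.sin(np.radians(yaw)),np.cos(np.radians(yaw))]); print(yaw,c.mean(0)-.118*y,t-.066*y, c.mean(0)-.18*y)
# top-view: caddy edges
im=cv2.imread("pics/top0.png"); cv2.imwrite("pics/z3.png",cv2.resize(im[148:200,184:274],(800,462),interpolation=cv2.INTER_CUBIC))
```

```text
[[0.60582519 0.3173007 ]
 [0.51635807 0.30252202]] [0.56913388 0.26008101] 0.09067951200035371
9.379732584539319
6.5 [0.57444961 0.19266988] [0.57660529 0.19450527] [0.58146821 0.13106843]
8 [0.57751406 0.19305973] [0.5783193  0.19472332] [0.58614279 0.13166311]
9.2 [0.57995761 0.19342928] [0.57968604 0.19493002] [0.58987025 0.13222683]
```

View pics/z3.png

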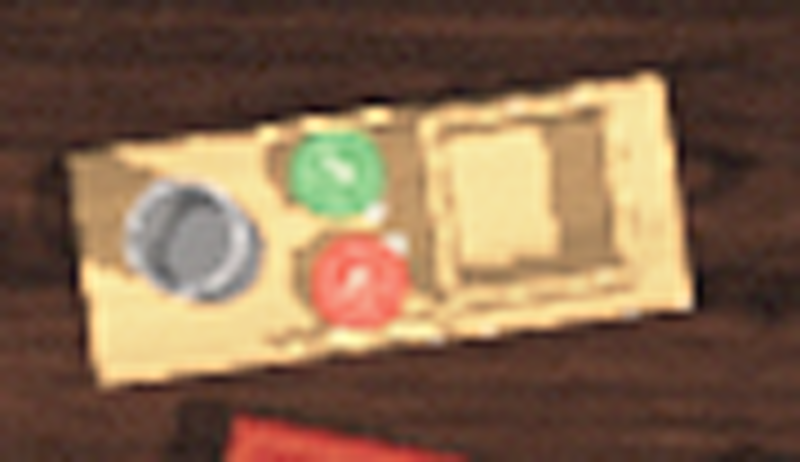

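Request:
{"name": "arm_command", "arguments": {"deltas": [[[0,-0.6,-3.2,-6.17,1.81,0.1],[0,-0.6,-3.2,-6.17,1.81,0.1],[-0.1,-0.6,-3.2,-6.17,1.81,0.1],[-0.1,-0.6,-3.2,-6.17,1.81,0.1],[-0.1,-0.6,-3.2,-6.17,1.81,0.1],[-0.1,-0.6,-3.2,-6.17,1.81,0.1],[0,-0.5,-3.2,-6.17,1.81,0],[0,0,0,0,0,0],[0,0,0,0,0,0]]]}}

```text
t: 4.62
tool_pos: [0.4539, 0.3827, 0.0518]
orientation: [1.459, -1.931, 0.61]
force: [-1.0, -0.8, 0.6]
opening: 0.0928
gripper_force: 0.0
```

Run:
```python
from h import *
s=monitor.read_state(); Rt=R.from_rotvec(s["orientation"]); print(s["tool_pos"],np.degrees(s["q"]).round(),Rt.as_matrix().round(3),s["force"])
print("corr deg",np.degrees((tilt(-106.4,0)*Rt.inv()).as_rotvec()).round(2), "cm",(np.array([.4602,.3879,.007])-s["tool_pos"])*100)
```

```text
[0.45390927 0.38270036 0.05184036] [  47.   58.   46.  -21.  117. -120.] [[-0.184 -0.961 -0.209]
 [-0.667  0.278 -0.692]
 [ 0.722  0.012 -0.691]] [-1.0327025  -0.84181652  0.62127072]
corr deg [ 1.02 -1.01 -0.28] cm [ 0.62907345  0.51996374 -4.48403587]
```

Request:
{"name": "arm_command", "arguments": {"deltas": [[[0.3,0.2,-1.0,0.5,-0.5,-0.2],[0.3,0.2,-1.2,0.5,-0.5,0],[0,0.1,-1.1,0,0,0],[0,0,-0.7,0,0,0],[0,0,-0.2,0,0,0],[0,0,0,0,0,0],[0,0,0,0,0,0]]], "gripper": -0.2}}

```text
t: 5.2
tool_pos: [0.4664, 0.3936, 0.0269]
orientation: [1.478, -1.983, 0.606]
force: [-0.1, 0.5, -0.7]
opening: 0.0507
gripper_force: 0.0
```

Run:
```python
from h import *
s=monitor.read_state(); Rt=R.from_rotvec(s["orientation"]); print(s["tool_pos"],s["force"],s["opening"])
print("corr deg",np.degrees((tilt(-106.4,0)*Rt.inv()).as_rotvec()).round(2), "cm",(np.array([.4602,.3879,.007])-s["tool_pos"])*100)
```

```text
[0.46641876 0.39363843 0.02689686] [-0.14862196  0.46913979 -0.68719287] 0.05069061345759553
corr deg [-1.17  1.13 -0.1 ] cm [-0.62187577 -0.573843   -1.98968594]
```

Request:
{"name": "arm_command", "arguments": {"deltas": [[[-0.3,-0.3,-0.5,-0.6,0.6,0],[-0.3,-0.3,-0.5,-0.6,0.5,0],[0,0,-0.5,0,0,0],[0,0,-0.3,0,0,0],[0,0,-0.1,0,0,0],[0,0,0,0,0,0],[0,0,0,0,0,0]]]}}

```text
t: 5.78
tool_pos: [0.4594, 0.3867, 0.0061]
orientation: [1.463, -1.952, 0.609]
force: [-2.8, -1.8, 4.6]
opening: 0.0373
gripper_force: 2.5
```

Run:
```python
from h import *
s=monitor.read_state(); Rt=R.from_rotvec(s["orientation"]); print(s["tool_pos"],s["force"],s["opening"])
print("corr deg",np.degrees((tilt(-106.4,0)*Rt.inv()).as_rotvec()).round(2), "cm",(np.array([.4602,.3879,.007])-s["tool_pos"])*100)
```

```text
[0.45938612 0.38673753 0.0061451 ] [-2.78698179 -1.76916734  4.59923936] 0.037329596651608114
corr deg [ 0.26 -0.14 -0.08] cm [0.08138831 0.11624717 0.08549031]
```

Request:
{"name": "arm_command", "arguments": {"deltas": [[[0.1,0.1,0.1,0,0,0],[0,0,0,0,0,0],[0,0,0,0,0,0],[0,0,0,0,0,0],[0,0,0,0,0,0],[0,0,0,0,0,0]]], "gripper": -1, "squeeze": 15}}

```text
t: 6.28
tool_pos: [0.461, 0.3883, 0.0069]
orientation: [1.465, -1.954, 0.608]
force: [-0.6, -0.3, -0.3]
opening: 0.0175
gripper_force: 14.9
```

Request:
{"name": "arm_command", "arguments": {"deltas": [[[0,0,2.0,0,0,0],[0,0,4.0,0,0,0],[0,0,4.0,0,0,0],[0,0,4.0,-1.42,-4.81,-5.02],[0,0,4.0,-1.42,-4.81,-5.02],[0,0,0,-1.42,-4.81,-5.02],[0,0,0,-1.42,-4.81,-5.02],[0,0,0,-1.42,-4.81,-5.02],[0,0,0,-1.42,-4.81,-5.02],[0,0,0,-1.42,-4.81,-5.02],[0,0,0,-1.42,-4.81,-5.02],[0,0,0,-1.42,-4.81,-5.02]]]}}

```text
t: 7.28
tool_pos: [0.461, 0.3883, 0.187]
orientation: [0.219, -2.66, 1.033]
force: [-0.2, 0.2, -0.5]
opening: 0.0173
gripper_force: 14.9
```

Request:
{"name": "arm_command", "arguments": {"deltas": [[[0,0,0,-1.42,-4.81,-5.02],[0,0,0,-1.42,-4.81,-5.02],[0,0,0,-1.42,-4.81,-5.02],[0,0,0,-1.42,-4.81,-5.02],[0,0,0,-1.42,-4.81,-5.02],[0,0,0,-1.42,-4.81,-5.02],[0,0,0,-1.42,-4.81,-5.02],[0,0,0,-1.42,-4.81,-5.02],[0,0,0,-1.42,-4.81,-5.02],[0,0,0,-1.42,-4.81,-5.02],[0,0,0,-1.42,-4.81,-5.02],[0,0,0,-1.42,-4.81,-5.02]]]}}

```text
t: 8.28
tool_pos: [0.461, 0.3883, 0.187]
orientation: [1.641, 2.11, -1.029]
force: [0.8, 0.3, -0.6]
opening: 0.0176
gripper_force: 14.9
```

Request:
{"name": "arm_command", "arguments": {"deltas": [[[0,0,0,-1.42,-4.81,-5.02],[0,0,0,-1.42,-4.81,-5.02],[0,0,0,-1.42,-4.81,-5.02],[0,0,0,-1.42,-4.81,-5.02],[0,0,0,-0.5,-1.7,-1.8],[0,0,0,0,0,0],[0,0,0,0,0,0]]]}}

```text
t: 8.87
tool_pos: [0.461, 0.3883, 0.187]
orientation: [2.037, 1.53, -0.845]
force: [0.4, -0.1, -0.4]
opening: 0.0177
gripper_force: 14.9
```

Run:
```python
from h import *
s=monitor.read_state(); Rt=R.from_rotvec(s["orientation"]); print(s["t"],s["tool_pos"],s["force"],s["opening"],np.degrees(s["q"]).round())
print("corr deg",np.degrees((tilt(-106.4,1)*Rt.inv()).as_rotvec()).round(2))
# spoon in tool at grasp
Rg=R.from_rotvec([1.465,-1.954,.608]); pg=np.array([.461,.3883,.0069]); a=np.array([np.cos(np.radians(-106.4)),np.sin(np.radians(-106.4)),0])
tip=np.r_[.4602,.3879,.004]+.07*a; tt=Rg.inv().apply(tip-pg); print("tip in tool",tt,"handle dir",Rt.apply(Rg.inv().apply(a)),"tip now",s["tool_pos"]+Rt.apply(tt))
cv2.imwrite("pics/s3.png",eyes.read_camera("scene"))
```

```text
8.8667 [0.46098428 0.38826597 0.18698722] [ 0.43163755 -0.08326443 -0.37782521] 0.01766720190713541 [ 47.  51.  42. -23. 126.  56.]
corr deg [-0.27 -0.24 -0.1 ]
tip in tool [0.04774789 0.00077704 0.05209692] handle dir [-0.00321767  0.00191405 -0.99999299] tip now [0.46056869 0.38543415 0.11637305]
```

Request:
{"name": "arm_command", "arguments": {"deltas": [[[0,-0.8,0.2,0,0,7],[0,-1.0,0.2,0,0,7],[0,-1.2,0.2,0,0,7],[0,-1.2,0.2,0,0,7],[1.0,-1.4,0.2,0,0,7],[2.0,-1.4,0,0,0,7],[2.0,-1.4,0,0,0,7],[2.0,-1.4,0,0,0,7],[2.0,-1.4,0,0,0,7],[1.0,-1.0,0,0,0,7],[0.5,-0.5,0,0,0,0],[0,0,0,0,0,0]]]}}

```text
t: 9.92
tool_pos: [0.5656, 0.259, 0.1972]
orientation: [0.746, 2.262, -0.313]
force: [1.2, 0.6, 0.8]
opening: 0.0175
gripper_force: 14.9
```

Run:
```python
from h import *
s=monitor.read_state(); Rt=R.from_rotvec(s["orientation"]); print(s["t"],s["tool_pos"],s["force"],s["opening"],np.degrees(s["q"]).round())
print("corr deg",np.degrees((tilt(-36.4,1)*Rt.inv()).as_rotvec()).round(2))
tip=s["tool_pos"]+Rt.apply([0.0477,.0008,.0521]);print("tip",tip)
S=eyes.read_camera("scene");T=eyes.read_camera("top");cv2.imwrite("pics/s4.png",S)
for n in("scene","top"): print(n,proj(eyes.camera_model(n),[tip,[.569,.26,.08]]))
cv2.imwrite("pics/z4.png",np.hstack([cv2.resize(S[150:270,120:240],(400,400)),cv2.resize(T[120:220,170:270],(400,400))]))
```

```text
9.9167 [0.56559836 0.25904465 0.19719265] [1.16626772 0.63088629 0.76639259] 0.017505465631555663 [ 45.   5. 102. -47.  72.   6.]
corr deg [ 0.08 -0.32  0.22]
tip [0.56817779 0.25773065 0.12660964]
scene [[182.45193227 211.8040767 ]
 [183.66498713 222.4063274 ]]
top [[202.63103301 173.5524396 ]
 [204.19749551 174.50994914]]
```

View pics/z4.png

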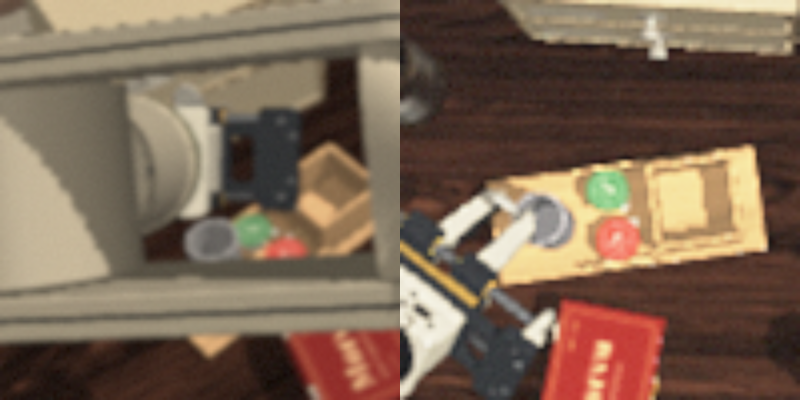

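Run:
```python
from h import *
s=monitor.read_state(); Rt=R.from_rotvec(s["orientation"]); tip=s["tool_pos"]+Rt.apply([0.0477,.0008,.0521])
m=eyes.camera_model("wrist");W=eyes.read_camera("wrist"); cv2.imwrite("pics/w5.png",W)
P=tip+np.outer(np.arange(0,.141,.01),[0,0,1]);uv=proj(m,P,True)
for p,x in zip(uv,P): 
    u,v=p.round().astype(int); print((x[2]).round(3),p.round(), W[v,u-12:u+13:3].min(1).tolist() if 0<=v<384 else None)
cv2.imwrite("pics/w5v.png",cv2.resize(W,(800,600)))
```

```text
0.128 [254. 146.] [41, 42, 47, 42, 39, 41, 35, 34, 35]
0.138 [254. 157.] [34, 117, 189, 188, 189, 183, 96, 112, 150]
0.148 [254. 168.] [166, 158, 190, 189, 188, 184, 144, 141, 141]
0.158 [254. 181.] [148, 127, 190, 190, 188, 186, 149, 154, 158]
0.168 [254. 194.] [149, 133, 191, 189, 190, 186, 150, 150, 149]
0.178 [254. 207.] [151, 136, 191, 191, 192, 190, 173, 180, 167]
0.188 [254. 221.] [149, 124, 194, 191, 191, 193, 143, 137, 132]
0.198 [254. 236.] [149, 128, 195, 193, 194, 193, 149, 156, 82]
0.208 [254. 251.] [148, 129, 193, 194, 194, 194, 149, 147, 133]
0.218 [254. 267.] [171, 145, 195, 196, 196, 193, 192, 192, 192]
0.228 [254. 283.] [120, 123, 129, 132, 128, 127, 124, 118, 110]
0.238 [254. 300.] [95, 94, 94, 93, 94, 92, 93, 92, 92]
0.248 [254. 317.] [190, 190, 193, 192, 191, 192, 191, 191, 193]
0.258 [254. 334.] [185, 183, 184, 186, 186, 185, 182, 184, 183]
0.268 [254. 351.] [68, 66, 66, 66, 68, 65, 67, 67, 68]
```

View pics/w5v.png

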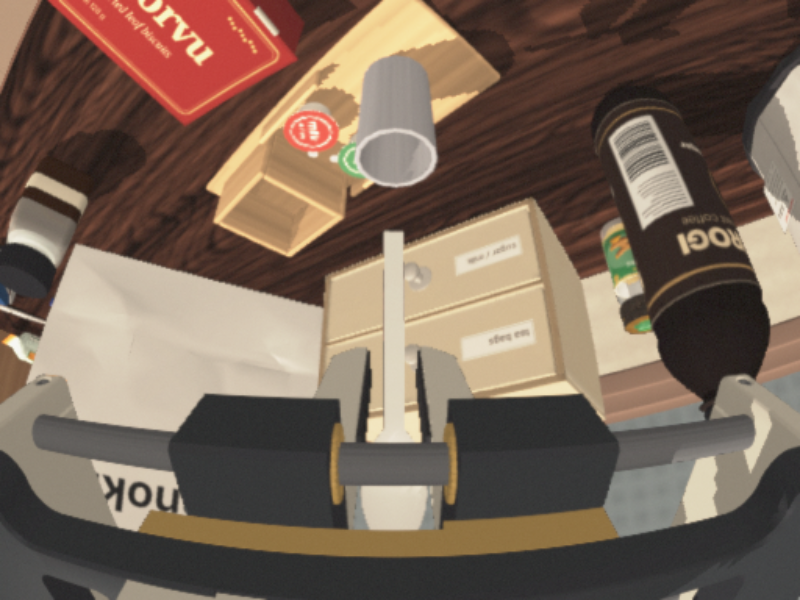

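The wrist view shows the spoon held upright with its tip at (394,232), and the tube mouth centred at about (397,157). The bottle is clear on the right.

Run:
```python
from h import *
s=monitor.read_state(); Rt=R.from_rotvec(s["orientation"]); print(s["tool_pos"]); tip=s["tool_pos"]+Rt.apply([0.0477,.0008,.0521])
m=eyes.camera_model("wrist"); print(tip,proj(m,[[.569,.26,.08]],True),plane(m,[[397*.64,157.5*.64]],.08,True),plane(m,[[394*.64,233*.64]],tip[2],True))
```

```text
[0.56667284 0.26261153 0.19831305]
[0.5693814  0.26145547 0.12773212] [[252.07324227 101.12857143]] [[0.56968207 0.26157842 0.08      ]] [[0.57197575 0.25789887 0.12773212]]
```

Request:
{"name": "arm_command", "arguments": {"deltas": [[[0,0.1,-1,0,0,0],[0,0,-1.5,0,0,0],[0,0,-1.5,0,0,0],[0,0,-1.5,0,0,0],[0,0,-1.5,0,0,0],[0,0,-1.2,0,0,0],[0,0,-1,0,0,0],[0,0,-0.5,0,0,0],[0,0,-0.2,0,0,0],[0,0,0,0,0,0],[0,0,0,0,0,0]]]}}

```text
t: 10.98
tool_pos: [0.5664, 0.2626, 0.0989]
orientation: [0.742, 2.263, -0.31]
force: [0.0, -0.4, 1.0]
opening: 0.0176
gripper_force: 14.9
```

Request:
{"name": "arm_command", "arguments": {"deltas": [[[0,0,0,0,0,0],[0,0,0,0,0,0],[0,0,0,0,0,0],[0,0,0,0,0,0],[0,0,0,0,0,0]]], "gripper": 0.6}}

```text
t: 11.4
tool_pos: [0.5661, 0.2624, 0.0984]
orientation: [0.742, 2.263, -0.31]
force: [-0.6, 0.3, -1.2]
opening: 0.0465
gripper_force: 0.0
```

Request:
{"name": "arm_command", "arguments": {"deltas": [[[-0.8,0.6,1.0,0,0,0],[-0.8,0.6,1.0,0,0,0],[-1.1,0.8,1.4,0,0,0],[-1.6,1.2,2.0,0,0,0],[-1.6,1.2,2.0,0,0,0],[-1.6,1.2,2.0,0,0,0],[-1.6,1.2,2.0,0,0,0],[-1.6,1.2,2.0,0,0,0],[0,0,0,0,0,0],[0,0,0,0,0,0]]]}}

```text
t: 12.23
tool_pos: [0.4584, 0.3445, 0.2345]
orientation: [0.741, 2.263, -0.304]
force: [-0.2, 0.8, -1.0]
opening: 0.074
gripper_force: 0.0
```

Run:
```python
from h import *
s=monitor.read_state(); print(s["t"],s["tool_pos"],s["force"],np.degrees(s["q"]).round())
m=eyes.camera_model("wrist");W=eyes.read_camera("wrist"); cv2.imwrite("pics/w6.png",W)
mt=eyes.camera_model("top");T=eyes.read_camera("top");cv2.imwrite("pics/t6.png",T)
u,v=proj(m,[[.569,.26,.11]],True)[0].astype(int);print(u,v)
cv2.imwrite("pics/z6.png",np.hstack([cv2.resize(W,(480,360)),cv2.resize(T[120:220,170:258],(317,360))]))
```

```text
12.2333 [0.4583854  0.34452106 0.23454653] [-0.18599001  0.80447549 -0.99495086] [ 59.   5.  98. -45.  84.  13.]
250 178
```

View pics/z6.png

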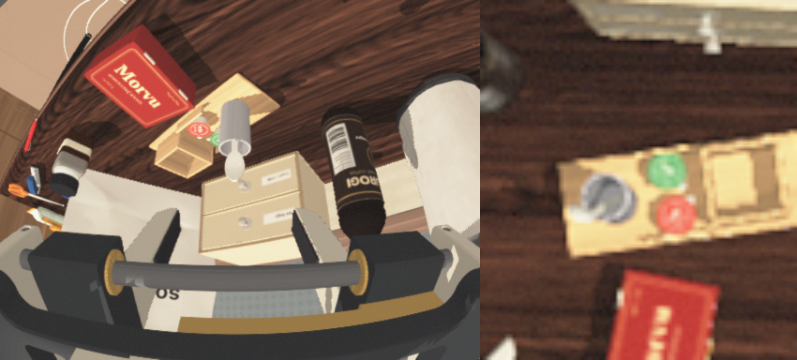

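The spoon stands in the tube, bowl up, at left-view (235,165), and nothing else has moved. Next is the jar.

Request:
{"name": "arm_command", "arguments": {"deltas": [[[0,-0.5,1.0,3.81,5.18,0],[0,-0.5,1.0,3.81,5.18,0],[0,-0.5,1.0,3.81,5.18,0],[0,-0.5,1.0,3.81,5.18,0],[0,-0.5,1.0,3.81,5.18,0],[0,-0.5,1.0,3.81,5.18,0],[0,-0.5,1.0,3.81,5.18,0],[0,-2,0.5,0,0,-6.7],[0,-2.5,0.5,0,0,-6.7],[0,-2.5,0.5,0,0,-6.7],[0,-2.5,0.5,0,0,-6.7],[0,-2.5,0,0,0,-6.7]]], "gripper": 1}}

```text
t: 13.33
tool_pos: [0.459, 0.1852, 0.3216]
orientation: [-1.802, -2.567, 0.003]
force: [0.6, 1.2, 0.4]
opening: 0.0928
gripper_force: 0.0
```

Request:
{"name": "arm_command", "arguments": {"deltas": [[[0,-2.5,0,0,0,-6.7],[0,-2.5,0,0,0,-6.7],[0,-2.5,0,0,0,-6.7],[0,0,0,0,0,0],[0,0,0,0,0,0],[0,0,0,0,0,0]]]}}

```text
t: 13.83
tool_pos: [0.4588, 0.1121, 0.3212]
orientation: [-2.213, -2.221, 0.001]
force: [-0.3, -0.0, 0.2]
opening: 0.093
gripper_force: 0.0
```

Run:
```python
from h import *
s=monitor.read_state(); print(s["t"],s["tool_pos"],R.from_rotvec(s["orientation"]).as_matrix().round(3),np.degrees(s["q"]).round())
m=eyes.camera_model("wrist");W=eyes.read_camera("wrist"); cv2.imwrite("pics/w7.png",W);np.save("m7",m,allow_pickle=True)
cv2.imwrite("pics/w7v.png",cv2.resize(W,(800,600),interpolation=cv2.INTER_CUBIC))
print(proj(m,[[.448,-.029,.111],[.59,.132,.048]],True)*800/512)
```

```text
13.8333 [0.4588093  0.11205079 0.32118467] [[-0.004  1.    -0.005]
 [ 1.     0.004  0.004]
 [ 0.004 -0.005 -1.   ]] [  7. -13.  95.   0.  99.   7.]
[[382.54297577 408.46604757]
 [529.27322573 227.12172263]]
```

View pics/w7v.png

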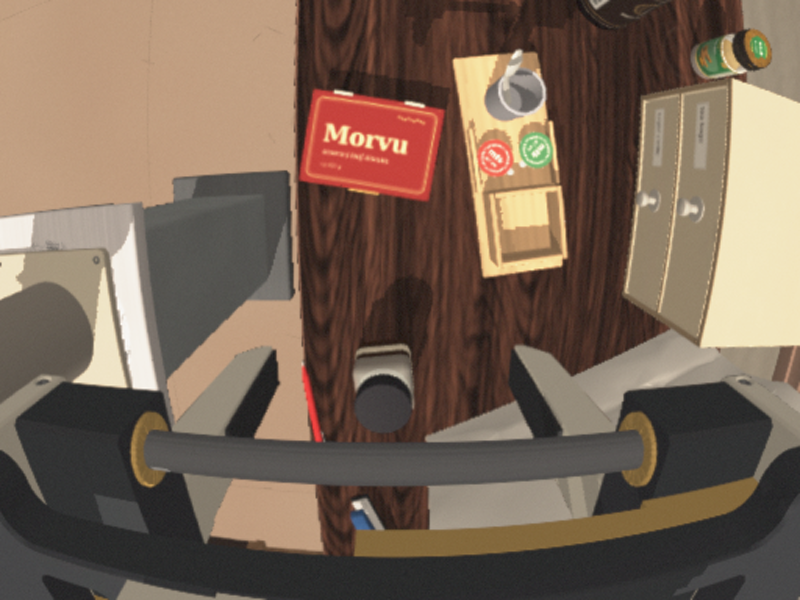

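The view shows the whole caddy: -x side corners at (453,58) and (484,277), well at about (525,220), spoon standing in the tube. The jar's lid is at (383,405), its faces nearly parallel to the image, and the bag corner is near (428,437).

Run:
```python
from h import *
m=np.load("m7.npy",allow_pickle=True).item(); W=cv2.imread("pics/w7.png"); h=cv2.cvtColor(W,cv2.COLOR_BGR2HSV)
k=((h[...,0]>8)&(h[...,0]<30)&(h[...,1]>50)&(h[...,2]>90)).astype(np.uint8)
k=cv2.morphologyEx(blob(k,(285,30,366,182)),cv2.MORPH_CLOSE,np.ones((5,5),np.uint8))
L=[(np.nonzero(k[v])[0].min()-.5,v) for v in range(45,172)]
P=plane(m,L,.006,True)[:,:2]
def line(P):
    for _ in range(4):
        c=P.mean(0);d=np.linalg.svd(P-c)[2][0];n=np.array([-d[1],d[0]]);e=(P-c)@n;P=P[abs(e)<max(.0012,1.5*e.std())]
    return c,d,e.std(),len(P)
c,d,e,n=line(P); d=d*np.sign(d[1]); yaw=np.arctan2(-d[0],d[1]); print("left edge",c,np.degrees(yaw),e,n)
B=[(u,np.nonzero(k[:,u])[0].max()+.5) for u in range(312,356)]; Pb=plane(m,B,.006,True)[:,:2]; cb,db,eb,nb=line(Pb);print("bottom",cb,np.degrees(np.arctan2(db[1],db[0])),eb,nb)
T=[(u,np.nonzero(k[:,u])[0].min()-.5) for u in range(294,342)]; Pt=plane(m,T,.006,True)[:,:2]; ct,dt,et,nt=line(Pt);print("top",ct,np.degrees(np.arctan2(dt[1],dt[0])),et,nt)
X=np.array([np.cos(yaw),np.sin(yaw)]);Y=np.array([-X[1],X[0]])
print("along Y bottom,top",cb@Y,ct@Y,"len",(ct-cb)@Y)
mid=(cb@Y+ct@Y)/2; o=X*(c@X+.046)+Y*mid; print("caddy",o,"tube",o+.066*Y,"well",o-.062*Y)
# jar lid
g=((h[...,2]<85)&(h[...,1]<90)).astype(np.uint8); g=blob(g,(222,232,268,282)); q=cv2.convexHull(cv2.findContours(g,0,1)[0][0])[:,0].astype(float)
Q=plane(m,q,.111,True)[:,:2]; (x,y),r=cv2.minEnclosingCircle(Q.astype(np.float32)*1000); A=np.c_[2*Q,np.ones(len(Q))]; s=np.linalg.lstsq(A,(Q**2).sum(1),rcond=None)[0]; print("lid",x,y,r,"ls",s[:2],np.sqrt(s[2]+s[:2]@s[:2]),pts(g).min(0),pts(g).max(0))
print(W[215:245:3,222:270:3].max(2))
```

```text
left edge [0.53350713 0.18003851] 9.107071444157631 0.0005895839256136886 93
bottom [0.59747845 0.076286  ] 9.357405189625874 0.000510320665922459 38
top [0.56514054 0.31224122] 8.023169437527056 0.0005336689290816591 34
along Y bottom,top -0.019244484782604765 0.21885478530383623 len 0.238099270086441
caddy [0.57790167 0.19371733] tube [0.5674552  0.25888536] well [0.58771503 0.13249889]
lid 448.2143249511719 -24.945133209228516 31.44545555114746 ls [ 0.44853804 -0.02508029] 0.02979634400814165 [226. 240.] [263. 277.]
[[ 86  80  82  77  63  59  65  57  54  67  51  35  44  46  48  58]
 [ 93  75  88  49  56  55  48  48  45  44  42  45  43  44  45  60]
 [ 97  68  91  48  55  64  87  94 128 134 144 150 145  62  51  60]
 [ 96  65 117 158 160 164 163 135 123 112  94  80  93 143  55  53]
 [101  68 117  56  50  47  50  55  67  72  87  87  85  65  53  47]
 [ 93  70  94  96  97  98  99 101 102 102 101 104 102  95  56  49]
 [ 91  68 101 104 103 109 111 114 117 118 123 126 120 100  63  61]
 [ 92  74 129 133 136 141 154 168 168 165 158 158 156 129  61  68]
 [ 90  97 168 174 186 190 165 110 125 154 195 195 174 142  66  73]
 [ 86  84 184 203 145  43  33  35  35  35  34  97 189 147  97  78]]
```

Run:
```python
from h import *
m=np.load("m7.npy",allow_pickle=True).item(); W=cv2.imread("pics/w7.png"); V=W.max(2).astype(float)
E=[]
for u in range(231,261):
    col=V[210:232,u]; i=np.nonzero(col>78)[0]; 
    if len(i): i=i[0]; E.append((u,210+i-1+(78-col[i-1])/(col[i]-col[i-1])))
E=np.array(E);print(E[::3].round(1).tolist())
P=plane(m,E,.0015,True)[:,:2]; print(P[::3].round(4).tolist())
print("face yaw",np.degrees(np.polyfit(P[:,0],P[:,1],1)[0]),P.mean(0))
h=cv2.cvtColor(W,cv2.COLOR_BGR2HSV)
for v in range(224,250,3): # side edges
    r=V[v,215:280]; i=np.nonzero(r[5:]>92)[0]; print(v,215+5+i.min(),215+5+i.max(),end=' | ')
# lid with rm at two heights using w1
s=dict(p=np.array([.3456,-.0689,.2908]),o=np.array([2.876,1.263,.001]))
Rt=R.from_rotvec(s["o"]).as_matrix(); A=np.array([[-.001,1,.001],[-.96,-.001,-.282],[-.282,-.001,.96]])
Rm=A@Rt.T; c=s["p"]+Rt@[.0777,.0005,-.166]; m1=dict(m); m1["rvec"]=cv2.Rodrigues(Rm)[0].ravel(); m1["tvec"]=-Rm@c
W1=cv2.imread("pics/w1.png");h1=cv2.cvtColor(W1,cv2.COLOR_BGR2HSV)
g=((h1[...,2]<85)&(h1[...,1]<90)).astype(np.uint8); g=blob(g,(262,55,325,120)); q=cv2.convexHull(cv2.findContours(g,0,1)[0][0])[:,0].astype(float)
Q=plane(m1,q,.111,True)[:,:2];S=np.linalg.lstsq(np.c_[2*Q,np.ones(len(Q))],(Q**2).sum(1),rcond=None)[0];print("\nlid w1",S[:2],np.sqrt(S[2]+S[:2]@S[:2]),"cam",c, "cam7",-cv2.Rodrigues(m["rvec"])[0].T@m["tvec"])
# bag corner triangulation
c1,d1=ray(m1,[[352,121]],True);c2,d2=ray(m,[[428*.64,437*.64]],True);d1=d1[0]/np.linalg.norm(d1);d2=d2[0]/np.linalg.norm(d2)
t=np.linalg.lstsq(np.c_[d1,-d2],c2-c1,rcond=None)[0];print("bag",c1+t[0]*d1,c2+t[1]*d2)
print("bag edge z=.0/.2",[plane(m,[[428*.64,437*.64],[520*.64,400*.64],[690*.64,335*.64]],z,True).round(3).tolist() for z in(0,.2)])
```

```text
[[231.0, 210.1], [234.0, 221.4], [237.0, 221.2], [240.0, 220.8], [243.0, 220.6], [246.0, 220.3], [249.0, 220.1], [252.0, 219.7], [255.0, 219.4], [258.0, 219.5]]
[[0.4212, 0.0102], [0.4261, -0.0111], [0.4314, -0.0106], [0.4367, -0.0097], [0.442, -0.0095], [0.4473, -0.0087], [0.4526, -0.0083], [0.4579, -0.0076], [0.4631, -0.0069], [0.4684, -0.0071]]
face yaw 0.7177845225377426 [ 0.44640959 -0.00833695]
224 222 261 | 227 222 262 | 230 222 276 | 233 227 276 | 236 221 276 | 239 221 276 | 242 220 276 | 245 220 276 | 248 220 276 | 
lid w1 [ 0.44845014 -0.02080937] 0.03161223820096733 cam [ 0.39841465 -0.01199602  0.45683039] cam7 [0.45918082 0.18898893 0.48744384]
bag [ 0.50120936 -0.13624508 -0.00204903] [ 0.50103466 -0.13618368 -0.00210476]
bag edge z=.0/.2 [[[0.501, -0.135, 0.0], [0.612, -0.084, 0.0], [0.845, -0.004, 0.0]], [[0.484, -0.002, 0.2], [0.549, 0.028, 0.2], [0.687, 0.075, 0.2]]]
```

Run:
```python
from h import *
m=np.load("m7.npy",allow_pickle=True).item(); mt=eyes.camera_model("top")
th=np.linspace(0,2*np.pi,200); C=lambda x,y,z:np.c_[x+.0275*np.cos(th),y+.0275*np.sin(th),0*th+z]
def sq(x,y,z,yaw):
    p=np.array([[-1,-1],[1,-1],[1,1],[-1,1]])*.029; r=R.from_euler('z',np.radians(yaw)).as_matrix()[:2,:2]; return np.c_[p@r.T+[x,y],np.full(4,z)]
for y in(-.022,-.026,-.03,-.034,-.038):
    for n,mm,f in(("w7",m,True),("top",mt,False)):
        q=proj(mm,np.vstack([C(.448,y,.111),C(.448,y,.091)]),f); b=proj(mm,sq(.448,y,0,5),f); b2=proj(mm,sq(.448,y,.076,5),f)
        print(y,n,"lid",q.min(0).round(1),q.max(0).round(1),"base",b.min(0).round(1),b.max(0).round(1),"sh",b2.min(0).round(1),b2.max(0).round(1))
T=cv2.imread("pics/top0.png"); print(T[204:224,278:304].max(2))
h=cv2.cvtColor(T,cv2.COLOR_BGR2HSV); print(h[204:224:2,278:304:2,1])
```

```text
-0.022 w7 lid [225.7 234.2] [263.9 273.3] base [228.5 210.4] [263.8 242.4] sh [224.6 227.8] [265.3 263.4]
-0.022 top lid [280.1 204.8] [297.4 221.9] base [278.3 204.1] [295.9 221.8] sh [279.  203.9] [297.6 222.5]
-0.026 w7 lid [225.8 236.7] [263.8 275.5] base [228.6 212.5] [263.8 244.4] sh [224.7 230.2] [265.3 265.6]
-0.026 top lid [281.3 204.8] [298.7 221.9] base [279.4 204.2] [297.1 221.8] sh [280.2 203.9] [298.8 222.6]
-0.03 w7 lid [225.9 239.1] [263.8 277.7] base [228.6 214.7] [263.7 246.3] sh [224.8 232.6] [265.2 267.7]
-0.03 top lid [282.6 204.9] [299.9 222. ] base [280.5 204.2] [298.2 221.8] sh [281.4 204. ] [300.  222.6]
-0.034 w7 lid [226.  241.6] [263.7 279.9] base [228.7 216.8] [263.7 248.2] sh [224.8 235. ] [265.2 269.8]
-0.034 top lid [283.8 204.9] [301.2 222. ] base [281.7 204.2] [299.3 221.8] sh [282.6 204. ] [301.3 222.6]
-0.038 w7 lid [226.1 244. ] [263.7 282.1] base [228.7 218.9] [263.6 250.2] sh [224.9 237.4] [265.1 271.9]
-0.038 top lid [285.  204.9] [302.4 222. ] base [282.8 204.3] [300.5 221.9] sh [283.8 204. ] [302.5 222.7]
[[ 44  52  43  44  46  39  43  63  56
[... 1994 characters left out ...]
  70
   63  54  53  49  61  55  57  54]
 [ 49  56  49  56  53  56  51  54  52  49  48  44  55  58  55  61  61  61
   66  66  63  66  63  66  66  65]]
[[ 87  83  67  77  68  72  58  54  48  34  99 126 138]
 [166  96  39  31  28  13   8  28  12  29  38  94  87]
 [ 42  71  33  26  16  20   0  12  15  17  35 114  91]
 [ 79  68  36  16  19  24  12  12  17  25  15 115 106]
 [130 106  33  38  19  12  20  12  15  11  26 124 114]
 [123 111  45   8   4  17  12  19  21  15  12  85 124]
 [110 115  45  18  21   8  19  15  12   4   8  66  73]
 [113  97  36  24  20  12   8   8  20  21  23  71 127]
 [ 99 106  52  30  28  23  28  13  16  25  40  90  98]
 [103 110  84  46  44  36  43  71  82  85 111 113 103]]
```

Request:
{"name": "arm_command", "arguments": {"deltas": [[[-0.27,-3.55,-1.5,0,0,2.4],[-0.27,-3.55,-1.5,0,0,2.4],[-0.27,-3.55,-1.5,0,0,2.5],[-0.27,-3.55,-1.5,0,0,2.5],[0,0,-3,0,0,0],[0,0,-3,0,0,0],[0,0,-3,0,0,0],[0,0,-2.5,0,0,0],[0,0,0,0,0,0],[0,0,0,0,0,0],[0,0,0,0,0,0]]]}}

```text
t: 14.8
tool_pos: [0.4491, -0.0293, 0.1486]
orientation: [-2.015, -2.405, -0.001]
force: [-0.2, 0.3, 0.4]
opening: 0.093
gripper_force: 0.0
```

```bash
cat >> h.py <<'E'
def st():
    s=monitor.read_state(); M=R.from_rotvec(s["orientation"]).as_matrix()
    print(s["t"],s["tool_pos"].round(4),"psi",np.degrees(np.arctan2(M[1,1],M[0,1])).round(2),"z",M[:,2].round(4),"F",s["force"].round(1),"Tq",s["wrist_torque"].round(2),s["opening"].round(4),s["gripper_force"],np.degrees(s["q"]).round()); return s,M
E
python3 -c "
from h import *
st()"
```

```text
Traceback (most recent call last):
  File "h.py", line 45, in st
    print(s["t"],s["tool_pos"].round(4),"psi",np.degrees(np.arctan2(M[1,1],M[0,1])).round(2),"z",M[:,2].round(4),"F",s["force"].round(1),"Tq",s["wrist_torque"].round(2),s["opening"].round(4),s["gripper_force"],np.degrees(s["q"]).round()); return s,M
                                                                                                                                                                         ^^^^^^^^^^^^^^^^^^
AttributeError: 'float' object has no attribute 'round'
```

Request:
{"name": "arm_command", "arguments": {"deltas": [[[-0.1,-0.07,-1.5,0,0,0],[0,0,-1.8,0,0,0],[0,0,-1.6,0,0,0],[0,0,-1.0,0,0,0],[0,0,-0.6,0,0,0],[0,0,0,0,0,0],[0,0,0,0,0,0],[0,0,0,0,0,0]]]}}

```text
t: 15.47
tool_pos: [0.4482, -0.0306, 0.0835]
orientation: [-2.017, -2.404, -0.001]
force: [0.3, -0.4, -0.7]
opening: 0.0927
gripper_force: 0.0
```

```bash
sed -i 's/s\["opening"\].round(4)/round(float(s["opening"]),4)/' h.py
python3 -c "
from h import *
st()"
```

```text
15.4667 [ 0.4482 -0.0306  0.0835] psi 9.99 z [-0.002   0.0027 -1.    ] F [ 0.3 -0.4 -0.7] Tq [ 0.01 -0.03 -0.01] 0.0927 0.0 [-11. -10. 117.   0.  73. -21.]
```

Request:
{"name": "arm_command", "arguments": {"deltas": [[[0,0,0,0,0,0],[0,0,0,0,0,0],[0,0,0,0,0,0],[0,0,0,0,0,0],[0,0,0,0,0,0],[0,0,0,0,0,0],[0,0,0,0,0,0]]], "gripper": -1, "squeeze": 30}}

```text
t: 16.05
tool_pos: [0.4474, -0.0304, 0.0822]
orientation: [-2.017, -2.403, -0.0]
force: [1.2, 0.3, -0.0]
opening: 0.0549
gripper_force: 30.0
```

Request:
{"name": "arm_command", "arguments": {"deltas": [[[0,0,0.3,0,0,0],[0,0,0.7,0,0,0],[0,0,1.5,0,0,0],[0,0,2.0,0,0,0],[0,0,2.0,0,0,0],[0,0,2.0,0,0,0],[0,0,1.0,0,0,0],[0,0,0.5,0,0,0],[0,0,0,0,0,0],[0,0,0,0,0,0]]]}}

```text
t: 16.88
tool_pos: [0.4468, -0.0303, 0.1812]
orientation: [-2.016, -2.402, 0.001]
force: [-0.1, -0.5, -4.1]
opening: 0.0545
gripper_force: 30.0
```

Run:
```python
from h import *
s,M=st()
for n in("top","scene"): cv2.imwrite(f"pics/{n}8.png",eyes.read_camera(n))
m=eyes.camera_model("wrist");W=eyes.read_camera("wrist"); cv2.imwrite("pics/w8.png",W);np.save("m8",m,allow_pickle=True)
# predicted jar base corners in wrist view
p=s["tool_pos"]; print(proj(m,[p+[0,0,-.083],p,p+[.029,.029,-.083],p+[-.029,.029,-.083]],True).round(1), proj(m,[[.588,.1325,.048],[.588,.1325,.006]],True).round(1))
```

```text
16.8833 [ 0.4468 -0.0303  0.1812] psi 9.99 z [-0.005   0.0032 -1.    ] F [-0.1 -0.5 -4.1] Tq [-0.05 -0.1   0.07] 0.0545 29.999187402427197 [-11. -15. 111.   0.  85. -21.]
[[253.2 195. ]
 [253.  235.1]
 [292.2 168.8]
 [225.5 157.1]] [[407.9  60.2]
 [391.6  64.2]]
```

Request:
{"name": "arm_command", "arguments": {"deltas": [[[0.6,0.7,0,-0.18,-0.29,0.6],[1.2,1.4,0,0,0,0.5],[1.8,2.0,0,0,0,0.5],[2.0,2.3,0,0,0,0.5],[2.0,2.3,0,0,0,0.5],[2.0,2.3,0,0,0,0.5],[2.0,2.3,0,0,0,0.5],[1.4,1.7,0,0,0,0],[0.8,0.9,0,0,0,0],[0.35,0.36,0,0,0,0],[0,0,0,0,0,0],[0,0,0,0,0,0]]]}}

```text
t: 18.03
tool_pos: [0.5882, 0.1321, 0.1813]
orientation: [1.942, 2.469, -0.001]
force: [0.1, -0.6, -3.9]
opening: 0.0548
gripper_force: 30.0
```

Run:
```python
from h import *
s,M=st()
for n in("top","scene"): cv2.imwrite(f"pics/{n}9.png",eyes.read_camera(n))
m=eyes.camera_model("wrist");W=eyes.read_camera("wrist"); cv2.imwrite("pics/w9.png",W);np.save("m9",m,allow_pickle=True)
p=s["tool_pos"]; Y=np.array([-.16,.987,0]);X=np.array([.987,.16,0])
P=[p+[0,0,-.082]+a*.029*X+.029*Y for a in(-1,1)]; print("jar +y base edge",proj(m,P,True).round(1))
w=np.array([.5883,.1323,.048]); print("well rim inner +y, outer",proj(m,[w+a*.032*X+.032*Y for a in(-1,1)]+[w+a*.037*X+.037*Y for a in(-1,1)],True).round(1))
u=int(proj(m,[p+[0,0,-.082]+.029*Y],True)[0,0]); h=cv2.cvtColor(W,cv2.COLOR_BGR2HSV)
for uu in(u-18,u,u+18): print(uu,[(v,*h[v,uu].tolist()) for v in range(90,215,3)])
```

```text
18.0333 [0.5882 0.1321 0.1813] psi 13.61 z [-3.e-04 -5.e-04 -1.e+00] F [ 0.1 -0.6 -3.9] Tq [-0.02 -0.08  0.03] 0.0548 29.999189972877502 [ 8.  9. 87. -0. 84. -6.]
jar +y base edge [[220.9 158.7]
 [288.6 163.8]]
well rim inner +y, outer [[223.3 146.3]
 [285.9 151. ]
 [218.7 141.2]
 [291.2 146.6]]
236 [(90, 15, 116, 180), (93, 4, 161, 244), (96, 6, 111, 246), (99, 5, 128, 245), (102, 20, 25, 247), (105, 16, 41, 247), (108, 5, 132, 245), (111, 4, 150, 245), (114, 14, 52, 247), (117, 5, 131, 245), (120, 8, 92, 246), (123, 4, 158, 245), (126, 8, 147, 221), (129, 15, 117, 177), (132, 15, 117, 176), (135, 15, 112, 178), (138, 15, 113, 136), (141, 15, 112, 146), (144, 22, 92, 245), (147, 15, 116, 178), (150, 15, 117, 175), (153, 14, 114, 177), (156, 15, 113, 179), (159, 15, 114, 174), (162, 15, 117, 142), (165, 11, 91, 56), (168, 19, 63, 161), (171, 16, 81, 95), (174, 9, 91, 53), (177, 15, 48, 96), (180, 16, 48, 101), (183, 17, 47, 109), (186, 16, 50, 128), (189, 16, 46, 143), (192, 18, 42, 162), (195, 22, 33, 193), (198, 22, 36, 177), (201, 8, 28, 37), (204, 158, 31, 33), (207, 165, 30, 34)
[... 1026 characters left out ...]
1, 61, 90, 122), (114, 59, 89, 117), (117, 49, 63, 138), (120, 52, 75, 132), (123, 49, 86, 119), (126, 15, 115, 186), (129, 15, 117, 187), (132, 15, 115, 188), (135, 15, 114, 188), (138, 15, 118, 186), (141, 15, 113, 136), (144, 14, 108, 153), (147, 15, 117, 188), (150, 22, 91, 246), (153, 23, 84, 246), (156, 23, 84, 247), (159, 23, 83, 247), (162, 24, 84, 247), (165, 14, 122, 163), (168, 15, 82, 81), (171, 18, 63, 167), (174, 14, 89, 63), (177, 14, 74, 69), (180, 16, 48, 100), (183, 17, 53, 101), (186, 15, 48, 117), (189, 16, 49, 131), (192, 17, 45, 143), (195, 19, 36, 172), (198, 22, 32, 184), (201, 18, 34, 111), (204, 165, 16, 32), (207, 150, 15, 34), (210, 165, 13, 38), (213, 60, 8, 34)]
```

Run:
```python
from h import *
m=np.load("m9.npy",allow_pickle=True).item(); V=cv2.imread("pics/w9.png").max(2).astype(float)
E=[];O=[]
for u in range(226,285):
    g=V[154:172,u]; i=np.argmin(np.diff(g)); E.append((u,154+i+.5))
    g=V[132:146,u]; i=np.argmin(g); O.append((u,132+i, V[132+i,u]))
E=np.array(E,float);O=np.array(O)
p=np.array([.5882,.1321,.0993])
def fit(P):
    for _ in range(5):
        k=np.polyfit(P[:,0],P[:,1],1);e=P[:,1]-np.polyval(k,P[:,0]);P=P[abs(e)<max(1.5*e.std(),.0008)]
    return np.degrees(np.arctan(k[0])),P.mean(0),len(P),e.std()
print("jar edge",fit(plane(m,E,.0993,True)[:,:2]),"at z+.004",fit(plane(m,E,.1033,True)[:,:2])); print(E[::5].tolist())
print("rim outer base line z=.006..",O[::6].round(0).tolist(), fit(plane(m,O[:,:2],.03,True)[:,:2]))
Y=np.array([-.16,.987]);print("pred jar face dist", p[:2]@Y+.029, "obs",fit(plane(m,E,.0993,True)[:,:2])[1]@Y)
for u in(240,254,268):print(u,V[140:163,u].astype(int).tolist())
```

```text
jar edge (np.float64(9.212991366161766), array([0.58631922, 0.15879324]), 52, np.float64(0.00026168418149421883)) at z+.004 (np.float64(9.212991366161754), array([0.58604944, 0.15956893]), 52, np.float64(0.0002574713628691454))
[[226.0, 170.5], [231.0, 170.5], [236.0, 162.5], [241.0, 162.5], [246.0, 163.5], [251.0, 163.5], [256.0, 164.5], [261.0, 164.5], [266.0, 164.5], [271.0, 165.5], [276.0, 165.5], [281.0, 165.5]]
rim outer base line z=.006.. [[226.0, 140.0, 138.0], [232.0, 139.0, 128.0], [238.0, 139.0, 129.0], [244.0, 140.0, 129.0], [250.0, 141.0, 129.0], [256.0, 141.0, 128.0], [262.0, 141.0, 130.0], [268.0, 142.0, 131.0], [274.0, 142.0, 133.0], [280.0, 143.0, 129.0]] (np.float64(9.153974183211892), array([0.58341189, 0.16984545]), 57, np.float64(0.00033704799674333277))
pred jar face dist 0.0652707 obs 0.06291785753112633
240 [130, 139, 171, 234, 245, 246, 243, 218, 219, 240, 241, 243, 244, 243, 241, 241, 242, 244, 244, 242, 240, 240, 218]
254 [130, 130, 136, 156, 185, 188, 186, 198, 235, 246, 246, 246, 246, 246, 246, 246, 247, 246, 247, 247, 247, 247, 246]
268 [153, 134, 131, 137, 154, 184, 191, 187, 193, 228, 246, 246, 246, 246, 246, 246, 246, 246, 246, 246, 246, 246, 246]
```

Run:
```python
from h import *
W=cv2.imread("pics/w9.png");V=W.max(2).astype(int);h=cv2.cvtColor(W,cv2.COLOR_BGR2HSV)
for v in(143,145,147,150): print(v,"L",V[v,208:232].tolist(),"R",V[v,278:300].tolist())
for v in(167,172,178,184): print(v,"L",V[v,214:236].tolist(),"R",V[v,276:298].tolist())
m=np.load("m9.npy",allow_pickle=True).item();X=np.array([.987,.16,0]);Y=np.array([-.16,.987,0]);p=np.array([.5882,.1321,.0993])
for z in(0,.01,.02): print(z,proj(m,[p+[0,0,z]+a*.029*X+.0265*Y for a in(-1,1)],True).round(1).tolist())
w=np.array([.5883,.1323,.048]);print(proj(m,[w+a*.037*X+.0345*Y for a in(-1,1)],True).round(1).tolist())
```

```text
143 L [85, 82, 74, 74, 75, 83, 87, 91, 115, 212, 242, 245, 245, 244, 244, 243, 239, 222, 236, 244, 245, 245, 245, 244] R [131, 131, 129, 130, 131, 132, 129, 130, 131, 136, 142, 153, 170, 180, 169, 166, 181, 188, 152, 92, 53, 47]
145 L [83, 79, 75, 69, 74, 82, 86, 84, 116, 210, 241, 245, 245, 245, 244, 243, 239, 217, 223, 241, 244, 245, 245, 245] R [154, 151, 151, 149, 147, 149, 148, 147, 144, 141, 143, 145, 146, 154, 168, 174, 168, 131, 80, 47, 44, 44]
147 L [82, 77, 75, 69, 72, 79, 84, 86, 125, 215, 242, 245, 245, 245, 244, 243, 237, 199, 144, 131, 152, 179, 189, 188] R [189, 191, 190, 191, 190, 191, 189, 188, 189, 186, 171, 160, 168, 169, 170, 172, 167, 125, 68, 46, 45, 48]
150 L [85, 81, 76, 72, 78, 85, 83, 88, 137, 222, 243, 245, 240, 240, 243, 242, 234, 186, 138, 129, 157, 176, 179, 177] R [235, 233, 233, 227, 224, 215, 170, 163, 164, 155, 151, 169, 173, 173, 167, 163, 152, 105, 60, 53, 48, 52]
167 L [95, 131, 226, 243, 245, 245, 244, 221, 138, 110, 122, 133, 150, 155, 156, 155, 153, 152, 152, 152, 153, 153] R [45, 41, 42, 43, 49, 53, 64, 81, 113, 130, 132, 164, 175, 174, 169, 162, 156, 117, 65, 56, 59, 68]
172 L [100, 149, 227, 239, 205, 149, 133, 107, 93, 71, 57, 48, 44, 38, 43, 45, 46, 44, 47, 46, 47, 50] R [168, 168, 166, 165, 168, 166, 165, 168, 165, 160, 152, 135, 121, 137, 165, 162, 142, 81, 58, 56, 56, 65]
178 L [109, 142, 116, 97, 96, 96, 97, 96, 100, 98, 100, 99, 99, 98, 100, 98, 100, 97, 99, 100, 99, 98] R [83, 82, 79, 78, 80, 77, 72, 79, 73, 69, 67, 54, 48, 49, 63, 89, 110, 81, 56, 53, 55, 69]
184 L [108, 111, 116, 118, 120, 120, 120, 120, 120, 123, 119, 120, 121, 121, 119, 119, 117, 117, 117, 118, 118, 115] R [104, 106, 101, 102, 103, 102, 104, 105, 104, 103, 103, 104, 104, 101, 102, 100, 97, 94, 88, 78, 72, 75]
0 [[220.7, 161.6], [288.3, 166.6]]
0.01 [[219.5, 164.0], [289.8, 169.2]]
0.02 [[218.2, 166.5], [291.3, 171.9]]
[[218.6, 143.6], [290.9, 149.0]]
```

Request:
{"name": "arm_command", "arguments": {"deltas": [[[0.18,0.27,-0.8,0,0,0],[0,0,-1.2,0,0,0],[0,0,-1.2,0,0,0],[0,0,-0.8,0,0,0],[0,0,-0.5,0,0,0],[0,0,-0.5,0,0,0],[0,0,-0.4,0,0,0],[0,0,0,0,0,0],[0,0,0,0,0,0]]]}}

```text
t: 18.93
tool_pos: [0.5905, 0.1349, 0.1281]
orientation: [1.942, 2.468, 0.001]
force: [-0.4, 0.3, -3.4]
opening: 0.0551
gripper_force: 30.0
```

Run:
```python
from h import *
s,M=st()
m=eyes.camera_model("wrist");W=eyes.read_camera("wrist"); cv2.imwrite("pics/w10.png",W);np.save("m10",m,allow_pickle=True)
V=W.max(2).astype(int)
X=np.array([.987,.16,0]);Y=np.array([-.16,.987,0]);p=s["tool_pos"]-[0,0,.082];w=np.array([.590,.1335,.048])
print("jar",proj(m,[p+a*.029*X+.029*Y for a in(-1,1)],True).round(1).tolist(),"inner rim",proj(m,[w+a*.032*X+.032*Y for a in(-1,1)],True).round(1).tolist(),"outer",proj(m,[w+a*.037*X+.037*Y for a in(-1,1)],True).round(1).tolist())
for u in(236,254,272):print(u,"from 135",V[135:175,u].tolist())
for v in(153,156,160): print(v,"L210",V[v,210:236].tolist(),"R276",V[v,276:300].tolist())
```

```text
18.9333 [0.5905 0.1349 0.1281] psi 13.59 z [ 1.1e-03 -1.0e-04 -1.0e+00] F [-0.4  0.3 -3.4] Tq [-0.01 -0.09  0.02] 0.0551 29.999322490766644 [ 8. 12. 90. -0. 78. -6.]
jar [[220.6, 159.5], [288.4, 164.6]] inner rim [[216.1, 157.7], [291.5, 163.3]] outer [[210.5, 151.5], [297.9, 158.0]]
236 from 135 [240, 239, 239, 240, 239, 239, 239, 239, 239, 239, 238, 234, 207, 190, 186, 182, 187, 194, 212, 229, 239, 241, 240, 237, 245, 247, 247, 246, 135, 63, 80, 161, 215, 225, 227, 204, 133, 73, 64, 79]
254 from 135 [242, 243, 243, 243, 243, 243, 243, 243, 243, 243, 243, 243, 242, 230, 197, 188, 184, 185, 192, 206, 225, 239, 241, 240, 238, 232, 239, 242, 221, 123, 69, 76, 142, 202, 224, 228, 216, 157, 82, 63]
272 from 135 [240, 240, 240, 240, 240, 240, 240, 240, 240, 240, 240, 240, 240, 240, 235, 209, 192, 185, 183, 192, 202, 220, 235, 240, 241, 239, 236, 236, 240, 226, 152, 76, 69, 114, 187, 221, 227, 229, 189, 88]
153 L210 [247, 247, 247, 247, 247, 245, 236, 230, 245, 246, 246, 245, 244, 242, 241, 239, 238, 237, 235, 225, 220, 218, 218, 218, 217, 215] R276 [184, 184, 187, 184, 183, 184, 184, 185, 185, 188, 188, 186, 184, 186, 192, 197, 213, 228, 236, 238, 229, 216, 233, 243]
156 L210 [247, 247, 247, 247, 247, 247, 246, 247, 247, 247, 247, 247, 247, 247, 247, 247, 247, 247, 247, 246, 241, 240, 241, 240, 240, 241] R276 [212, 211, 207, 207, 207, 204, 202, 203, 203, 201, 198, 198, 197, 196, 194, 197, 203, 206, 209, 219, 231, 235, 232, 220]
160 L210 [247, 247, 247, 247, 247, 247, 240, 201, 180, 181, 183, 228, 237, 236, 235, 235, 233, 233, 232, 233, 233, 235, 236, 238, 244, 247] R276 [240, 240, 240, 240, 240, 241, 240, 240, 241, 241, 241, 241, 241, 241, 241, 239, 231, 226, 232, 233, 231, 228, 221, 181]
```

Request:
{"name": "arm_command", "arguments": {"deltas": [[[0,0,-0.4,0,0,0],[0,0,-0.5,0,0,0],[0,0,-0.5,0,0,0],[0,0,-0.5,0,0,0],[0,0,-0.5,0,0,0],[0,0,-0.5,0,0,0],[0,0,0,0,0,0],[0,0,0,0,0,0]]]}}

```text
t: 19.65
tool_pos: [0.59, 0.1348, 0.0984]
orientation: [1.943, 2.469, -0.0]
force: [0.2, 0.2, -3.9]
opening: 0.0551
gripper_force: 30.0
```

Request:
{"name": "arm_command", "arguments": {"deltas": [[[0,0,-0.3,0,0,0],[0,0,-0.3,0,0,0],[0,0,-0.2,0,0,0],[0,0,-0.15,0,0,0],[0,0,-0.1,0,0,0],[0,0,-0.1,0,0,0],[0,0,0,0,0,0],[0,0,0,0,0,0],[0,0,0,0,0,0]]]}}

```text
t: 20.4
tool_pos: [0.5908, 0.1348, 0.0882]
orientation: [1.942, 2.467, 0.002]
force: [-1.6, -1.4, 2.3]
opening: 0.0546
gripper_force: 30.0
```

```bash
python3 -c "
from h import *
st()"
```

```text
20.4 [0.5908 0.1348 0.0882] psi 13.59 z [ 1.8e-03 -1.0e-04 -1.0e+00] F [-1.6 -1.4  2.3] Tq [-0.27  0.33  0.07] 0.0546 30.000465740449727 [ 8. 14. 92. -0. 74. -6.]
```

Request:
{"name": "arm_command", "arguments": {"deltas": [[[0,0,0,0,0,2],[0,0,0,0,0,5],[0,0,0,0,0,5],[0,0,0,0,0,5],[0,0,0,0,0,5],[0,0,0,0,0,5],[0,0,0,0,0,5],[0,0,0,0,0,5],[0,0,0,0,0,0]]], "squeeze": 35}}

```text
t: 21.15
tool_pos: [0.5914, 0.1352, 0.0886]
orientation: [1.052, 2.957, 0.003]
force: [0.2, 0.1, 3.9]
opening: 0.0548
gripper_force: 35.0
```

```bash
python3 -c "
from h import *
st()"
```

```text
21.15 [0.5914 0.1352 0.0886] psi 50.83 z [ 0.0031  0.0011 -1.    ] F [0.2 0.1 3.9] Tq [-0.06 -0.08  0.02] 0.0548 34.999491926282644 [  8.  14.  92.   0.  74. -43.]
```

Request:
{"name": "arm_command", "arguments": {"deltas": [[[0,0,0,0,0,5],[0,0,0,0,0,5],[0,0,0,0,0,5],[0,0,0,0,0,5]]]}}

```text
t: 21.48
tool_pos: [0.5917, 0.1351, 0.0891]
orientation: [0.528, 3.094, 0.003]
force: [-0.3, 0.7, 6.8]
opening: 0.0545
gripper_force: 35.0
```

```bash
python3 -c "
from h import *
st()"
```

```text
21.4833 [0.5917 0.1351 0.0891] psi 70.63 z [ 0.0035  0.0014 -1.    ] F [-0.3  0.7  6.8] Tq [ 0.02 -0.08 -0.04] 0.0545 34.99943853355944 [  8.  14.  92.   0.  74. -63.]
```

Request:
{"name": "arm_command", "arguments": {"deltas": [[[0,0,0,0,0,5],[0,0,0,0,0,5],[0,0,0,0,0,5],[0,0,0,0,0,4],[0,0,0,0,0,0],[0,0,0,0,0,0]]]}}

```text
t: 21.98
tool_pos: [0.5921, 0.1354, 0.0898]
orientation: [0.016, 3.137, 0.003]
force: [-0.6, 1.2, 8.9]
opening: 0.0545
gripper_force: 35.0
```

```bash
python3 -c "
from h import *
s,M=st()
m=eyes.camera_model('wrist');cv2.imwrite('pics/w11.png',eyes.read_camera('wrist'))"
```

```text
21.9833 [0.5921 0.1354 0.0898] psi 89.43 z [ 0.0042  0.0019 -1.    ] F [-0.6  1.2  8.9] Tq [0.05 0.1  0.01] 0.0545 35.00176917761564 [  8.  14.  92.   0.  74. -81.]
```

Request:
{"name": "arm_command", "arguments": {"deltas": [[[0,0,0.2,0,0,0],[0,0,0.2,0,0,0],[0,0,0.2,0,0,0],[0,0,0,0,0,0],[0,0,0,0,0,0]]]}}

```text
t: 22.45
tool_pos: [0.5907, 0.135, 0.0936]
orientation: [0.013, 3.141, 0.002]
force: [1.6, 0.9, 0.5]
opening: 0.0551
gripper_force: 35.0
```

```bash
python3 -c "
from h import *
st()"
```

```text
22.45 [0.5907 0.135  0.0936] psi 89.54 z [ 7.0e-04  1.3e-03 -1.0e+00] F [1.6 0.9 0.5] Tq [ 0.28 -0.34  0.05] 0.0551 35.00018288847059 [  8.  13.  92.   0.  75. -82.]
```

Request:
{"name": "arm_command", "arguments": {"deltas": [[[0,0,0.3,0,0,0],[0,0,0.3,0,0,0],[0,0,0.3,0,0,0],[0,0,0.4,0,0,0],[0,0,0.5,0,0,0],[0,0,0.6,0,0,0],[0,0,0.6,0,0,0],[0,0,0.6,0,0,0],[0,0,0.4,0,0,0],[0,0,0,0,0,0],[0,0,0,0,0,0],[0,0,0,0,0,0]]]}}

```text
t: 23.45
tool_pos: [0.5903, 0.1349, 0.1333]
orientation: [-0.011, -3.141, -0.002]
force: [0.0, -0.6, -1.1]
opening: 0.0547
gripper_force: 35.0
```

Run:
```python
from h import *
s,M=st()
m=eyes.camera_model("wrist");W=eyes.read_camera("wrist"); cv2.imwrite("pics/w12.png",W)
T=eyes.read_camera("top");cv2.imwrite("pics/t12.png",T);S=eyes.read_camera("scene");cv2.imwrite("pics/s12.png",S)
# jar face (camera side is tool +x = heading 180): base edge if seated
p=np.array([.5905,.1345,0]); X=np.array([.987,.16,0]);Y=np.array([-.16,.987,0])
for z in(.048,.082,.112): print(z,proj(m,[p+[0,0,z]-.029*X+a*.029*Y for a in(-1,0,1)],True).round(1).tolist())
u=254; h=cv2.cvtColor(W,cv2.COLOR_BGR2HSV)
print([(v,*h[v,u].tolist()) for v in range(130,260,3)])
T0=cv2.imread("pics/top0.png");d=cv2.absdiff(T,T0).max(2)>60; print("tin/stapler/bottle changed px",d[195:240,203:238].sum(),d[208:232,345:385].sum(),d[120:152,145:182].sum())
```

```text
23.45 [0.5903 0.1349 0.1333] psi 89.59 z [-1.e-04  1.e-03 -1.e+00] F [ 0.  -0.6 -1.1] Tq [ 0.1  -0.16  0.04] 0.0547 35.00004750676453 [  8.  11.  90.   0.  79. -82.]
0.048 [[213.5, 168.5], [246.3, 162.9], [279.5, 157.4]]
0.082 [[208.0, 178.1], [245.6, 171.8], [283.8, 165.5]]
0.112 [[201.8, 189.3], [244.8, 182.1], [288.7, 174.9]]
[(130, 9, 120, 98), (133, 8, 122, 98), (136, 15, 115, 221), (139, 27, 61, 247), (142, 27, 63, 247), (145, 24, 77, 247), (148, 15, 114, 217), (151, 15, 113, 222), (154, 26, 64, 247), (157, 17, 109, 232), (160, 22, 51, 235), (163, 12, 100, 82), (166, 15, 53, 148), (169, 18, 48, 158), (172, 18, 45, 187), (175, 21, 36, 218), (178, 24, 15, 242), (181, 27, 11, 244), (184, 30, 5, 246), (187, 27, 9, 244), (190, 30, 3, 247), (193, 26, 7, 246), (196, 18, 28, 90), (199, 170, 16, 48), (202, 0, 16, 47), (205, 170, 18, 43), (208, 8, 18, 57), (211, 165, 14, 71), (214, 160, 12, 65), (217, 170, 12, 66), (220, 150, 10, 50), (223, 0, 10, 51), (226, 150, 10, 50), (229, 30, 6, 46), (232, 150, 16, 48), (235, 135, 11, 46), (238, 30, 5, 49), (241, 150, 5, 49), (244, 0, 20, 50), (247, 143, 21, 48), (250, 0, 6, 46), (253, 0, 17, 45), (256, 0, 15, 50), (259, 150, 11, 47)]
tin/stapler/bottle changed px 794 0 0
```

Run:
```python
from h import *
m=eyes.camera_model("wrist");W=eyes.read_camera("wrist");h=cv2.cvtColor(W,cv2.COLOR_BGR2HSV)
def tin(m,W):
    h=cv2.cvtColor(W,cv2.COLOR_BGR2HSV); b=blob((((h[...,0]<8)|(h[...,0]>172))&(h[...,1]>150)&(h[...,2]>90)).astype(np.uint8),(0,0,512,230)); r=cv2.minAreaRect(plane(m,cv2.findContours(b,0,2)[0][0][:,0],.045,True)[:,:2].astype(np.float32)*1000); return r,b.sum()
print(tin(np.load("m7.npy",allow_pickle=True).item(),cv2.imread("pics/w7.png")),tin(m,W))
# spoon: white bowl pixels near tube top
uv=proj(m,[[.568,.26,.08],[.568,.26,.14]],True);print(uv)
for i in range(4): s,_=st(); eyes.read_camera("top")
```

```text
(((435.2904968261719, 209.30926513671875), (91.2042465209961, 127.34648895263672), 80.31414794921875), np.uint64(4362)) (((446.1723937988281, 207.1475372314453), (74.70918273925781, 89.66473388671875), 80.25560760498047), np.uint64(5898))
[[402.43884941 178.84186041]
 [442.22524633 201.70331623]]
23.65 [0.5902 0.1349 0.1331] psi 89.59 z [-5.e-04  1.e-03 -1.e+00] F [ 0.6 -0.3  0.3] Tq [ 0.02 -0.11 -0.07] 0.055 34.99992486555129 [  8.  11.  90.   0.  79. -82.]
23.7 [0.5903 0.1349 0.1332] psi 89.59 z [-3.e-04  1.e-03 -1.e+00] F [-0.1  0.9  0.1] Tq [ 0.02 -0.18 -0.  ] 0.0546 34.999872031621635 [  8.  11.  90.   0.  79. -82.]
23.75 [0.5903 0.1349 0.1333] psi 89.59 z [-1.e-04  1.e-03 -1.e+00] F [-0.9  1.1  0. ] Tq [ 0.02 -0.12  0.02] 0.0548 34.9999773921445 [  8.  11.  90.   0.  79. -82.]
23.8 [0.5904 0.1349 0.1333] psi 89.59 z [-0.e+00  9.e-04 -1.e+00] F [-0.8 -0.2 -0.4] Tq [ 0.03 -0.08  0.01] 0.0551 34.9998187366873 [  8.  11.  90.   0.  79. -82.]
```

```bash
python3 -c "
from plant import ticket
print(ticket.close_job())"
```

```text
the job is handed in; nothing more can be done
None
```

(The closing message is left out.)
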